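# Drive the pins of model base blocks home with a spring striker

## Robot

A 7-joint arm with a two-finger parallel gripper is mounted at the origin on the work surface. World frame = base frame: x ahead of the robot, y to its left, z up, the work surface at z = 0. Lengths are in mm, angles in degrees, forces in N, time in s.
With the tool pointing down it reaches from about 425 to 875 mm from the base axis. Payload 4.7 kg.
Tool frame: the origin (TCP) lies at the very end of the fingers, on their centre line; the grasp point (between the pads) lies 19 mm behind it; z points along the fingers, y is the line along which they close (so a half turn about z gives the same grasp; the last joint's range is limited). The gripper opens to 87 mm and grips with 3 to 60 N. Pads are 19 mm wide; open, the fingers measure 117 mm over their backs; the gripper's body (75 mm by 190 mm) begins 51 mm behind the grasp point.
Start: joints at [-72.645, 18.392, -4.016, 83.108, 1.295, 78.541, -3.26], TCP at [185.149, 623.094, 222.587] pointing down, gripper open.
Joint ranges: [-163.93, 163.93], [-17.29, 119.83], [-79.2, 71.16], [3.27, 140.29], [-89.18, 269.18], [5.43, 117.66], [-154.24, 154.24]. Speed limits (degrees/s): [147.25, 147.25, 180, 180, 180, 180, 180].

## Interface

Orientations are given as [roll, pitch, yaw] about the fixed x, y, z axes, in that order (R = Rz(yaw) Ry(pitch) Rx(roll)).
In Python, from plant import bot, imaging, job_done gives the robot as it stands. The module is installed in compiled form; this text tells all that it offers.
- The arm moves only by the tool apply_moves, never from a script. Its argument "steps" is a list of rows, each a list of 7 numbers: the shift along the tool's x, y, z in units of 0.15 m (1.0 is 0.15 m), then the turn, a rotation vector about the tool's x, y, z in units of 0.5 rad (1.0 is 0.5 rad), then the closure, from -1 (fully open) to 1 (shut), so that 0 is half open. In form: [[x, y, z, wx, wy, wz, grip], ...]. A call has 1 to 5 rows; each row shifts and turns the commanded pose from where the row before left it, along the tool's axes as they then stand; what a row does not reach is not made up. A row lasts 1/12 s, in which the tool goes at most 41.7 mm and 7.16 degrees, less where a joint would pass 70% of its speed; a pose out of reach is approached as far as the arm can. A call with a number of a shift or a turn outside -1 to 1 is refused whole. A call with a gripper value outside its range is refused whole. The fingers move at their own pace and stop on an object; "squeeze" is the grip in N (left out, the last holds). Time passes only in rows, so rows that do not move let the fingers close. It gives the time, the measured TCP pose, the force, the opening and the grip force at its end, in the units of the state.
- bot.sense(): the state, without advancing time (a new reading comes with each control period).
- imaging.read_camera(name): name is "scene" or "top" or "wrist"; returns a dict with "image" (400x640x3 uint8, blue, green, red), "depth" (400x640 float32, mm along the optical axis (not along the pixel's ray), 0 where there is no reading), "fx", "fy", "cx", "cy" (pixels), "camera_from_world" (4x4, takes a point from world to camera coordinates). Camera axes: x right, y down, z forward; pixel columns grow to the right and rows downward; lengths in mm; the calibration is good to about 2 mm. A picture is of the moment at which its call begins.
- job_done(): hands the job in; it is judged then, once.
The state is a dict: "time_s": time; "joint_pos": joint angles; "qd": joint speeds; "joint_efforts": joint torques, N m; "position": TCP position; "ee_rot": TCP orientation; "contact_force": force on the tool from outside, world axes, zero at the start; "wrist_torque": the same for the moment, N m; "grip_width": finger opening in mm; "grip_force": force on a finger pad.
Only numpy, scipy, OpenCV 4.12 (cv2) and the standard library are available. Lean on these libraries where they do the work, as an engineer would, in place of code of your own. Each camera call takes 0.05 s, during which the arm holds its last target. There are 200 camera calls.

## Task

Use the spring striker to drive the brass pin of every wooden base block on the table home, flush with the end of its block. First lift the yellow tab of the blue stop out of its parking slot, shift the stop to the notch nearest the hammer (green marks) and let the tab drop fully in. Then for each block draw the orange handle back until the sear holds it, lay the block in the nest with its pin facing the hammer, press the red trip button to fire, and set the finished block upright on the green cutting mat, blocks not stacked; leave the striker fired and the stop in its notch, and do not disturb the glue bottle, the paint jar or the tape roll.

Things in the scene. Friction and masses are not known exactly. Their poses are not given: they have to be found in the camera images.
- fixture: Fixed pin-setting fixture, placed anew each time: grey base 90 x 325 x 10 mm; from -y to +y the blue stop, the nest, the blue striker housing (70 wide, top 66 mm above the table, y 45 to 125 mm). Origin on the table under the front face of the resting hammer. y is the striking axis, 38 mm above the table: the hammer fires towards -y, is drawn back towards +y; z up.
- nest (a point): Centre of the nest floor, fixture (0,-41,10) mm, same axes. A block lies here, centred, pin end to +y, backed by the stop in its green notch (a gap up to 9 mm there does no harm: the blow closes it). Rails 58 mm apart with sloping lips, 30 mm above the table and 42 mm to either side, guide it. Draw the striker first: with the hammer forward there is no room for the pin.
- striker (a joint): Travel of hammer and orange handle, m: 0 = forward (fired), grows as drawn back towards fixture +y, end 0.048. The sear catches when drawn past about 0.041 and holds it at about 0.040. Spring 8 N at 0, 20 N at the end; let go before the catch, it springs forward.
- pull (a point): Grip point of the orange handle, an upright plate 14 mm thick along fixture y, 34 mm wide, top 105 mm above the table. The point is on its middle plane, 85 mm above the table, at fixture y = 177 mm + striker. A rod (top 45 mm above the table) joins it to the housing; 45 mm are free between plate and housing when forward.
- sear (a joint): Travel of the red trip button, m: 0 = up, grows as it is pressed down, end of travel 0.012. Spring 2.5 to 4.2 N. Pressing it down 6 to 10 mm releases a drawn striker; let it come up again before drawing anew.
- trip (a point): Centre of the top of the red trip button (32 mm across), 92 mm above the table when up, on top of the blue housing at fixture y = 85 mm.
- stop (a joint): Position of the blue stop, m, growing towards the hammer (+y). Parking slot 0 to 0.021 (starts there), middle notch 0.044, green notch nearest the hammer 0.068 (1.5 mm play either way; its face then at fixture y = -81 mm). It slides (about 1 N) only with its tab lifted.
- tab (a joint): Lift of the yellow tab, m: 0 = fully down in a notch, end 0.028. Lifted 15 mm or more it clears the teeth. It weighs 0.12 kg and drops by its own weight when let go over a notch; its tip is tapered.
- tab_grip (a point): Grip point of the yellow tab, a block 20 mm along fixture x, 24 mm along y, 62 to 92 mm above the table when down. The point is at its middle, 83 mm above the table when down, at fixture y = -163 mm + stop. The blue plate beneath reaches 60 mm above the table.
- block1: Plywood base block 50 (x) x 80 (y) x 56 (z) mm with a red band, about 0.16 kg, upright; origin at the centre of its underside. A brass pin 14 mm across stands out 10 mm from the middle of its +y end, 28 mm above its underside. May be absent.
- block2: As block1, with a yellow band. May be absent.
- block3: As block1, with a blue band. May be absent.
- pin1 (a joint): How far block1's pin has been driven, m: 0 = stands out 10 mm, 0.010 = flush; one good blow brings it to 0.009 or more. It takes more than 20 N to push; drive it with the hammer only, in the nest, with the block backed by the stop.
- pin2 (a joint): The same for block2's pin.
- pin3 (a joint): The same for block3's pin.
- mat: Green cutting mat 210 (x) x 230 (y) x 3 mm fixed to the table; origin at the centre of its underside. Finished blocks stand here.
- glue: White glue bottle 48 mm across, 120 mm tall, standing; leave alone. Origin at the centre of its underside.
- paint: Paint jar 48 mm across, 65 mm tall, standing; leave alone. Origin at the centre of its underside.
- tape: Roll of yellow masking tape 90 mm across, 25 mm high, lying flat; leave alone. Origin at the centre of its underside.

How it is judged:
By the outcome, as a careful person would: the job done as asked, in the order asked, and still so for the second after the job is handed in, with the robot touching nothing.
Of block1, block2, block3 only 2 to 3 are there at a start; the rules pass over those that are not, and their reading is None.
At some moment in a run one of block1, block2, block3 may be knocked a few centimetres aside while the robot is not near it.
Once in a run the grip may slacken for a moment while it holds something.
It also fails if it takes over 210 s, if anything falls off the work surface, if the arm or the gripper's body presses on something with over 40 N, if the wrist force passes 120 N, or if a joint passes its speed limit or range.

## Working session

There is one attempt and no reset: what is moved stays moved. The work goes in short steps, Python scripts to look and compute and a tool call to move; the robot and the scene stay as the last step left them, time stands still between calls to the robot, and variables do not carry over. Pictures are saved under pics/ and viewed, at most 14 in all, crops included, and the job is handed in when it is done.

Besides the shell and the picture viewer there is one more tool, called as name(argument=value, ...) on one line, values as JSON. apply_moves: Moves the arm, as the interface text tells. Shifts and turns lie within -1 to 1; 1 stands for 0.15 m of shift or 0.5 rad of turn. Its arguments: {"type":"object","properties":{"steps":{"type":"array","items":{"type":"array","items":{"type":"number"}}},"squeeze":{"type":"number"}},"required":["steps"]}

```bash
mkdir -p pics; ls; python3 - <<'E'
from plant import bot,imaging
import cv2,numpy as np
print(bot.sense())
for n in("scene","top"):
    c=imaging.read_camera(n); cv2.imwrite(f"pics/{n}0.png",c["image"])
    np.savez(f"{n}0.npz",**c)
    print(n,c["fx"],c["cx"],c["cy"],c["camera_from_world"].round(3).tolist())
E
```

```text
pics
{'time_s': 0.0, 'joint_pos': array([-72.64509519,  18.43789587,  -4.01531161,  83.17256117,
         1.29456698,  78.53858027,  -3.25966122]), 'qd': array([-0.03085384,  0.03689574, -0.03798659, -0.00807255, -0.02476573,
       -0.05353747,  0.07077152]), 'joint_efforts': array([ 3.05888825e-04, -4.91278481e+01, -4.04152488e-01, -3.12538218e+01,
       -6.41285232e-02,  4.35017352e-02,  1.74202332e-04]), 'position': array([185.02065754, 622.56784874, 221.49515085]), 'ee_rot': array([-1.79896174e+02,  5.17712834e-03,  1.63454841e+02]), 'contact_force': array([-0.23459116,  0.82584371,  0.46958545]), 'wrist_torque': array([-0.05622553, -0.0128346 ,  0.03581003]), 'grip_force': 0.0, 'grip_width': 87.08737864595759}
scene 389.3679072738659 325.8020955188306 198.96682599873935 [[0.39, 0.921, 0.014, -188.923], [0.765, -0.315, -0.562, -405.979], [-0.513, 0.23, -0.827, 1538.633], [0.0, 0.0, 0.0, 1.0]]
top 458.7957029411918 315.92721167545665 199.965784604083 [[-0.021, -1.0, -0.0, -31.559], [-0.993, 0.021, -0.119, 572.298], [0.119, -0.002, -0.993, 1248.457], [0.0, 0.0, 0.0, 1.0]]
```

View pics/top0.png

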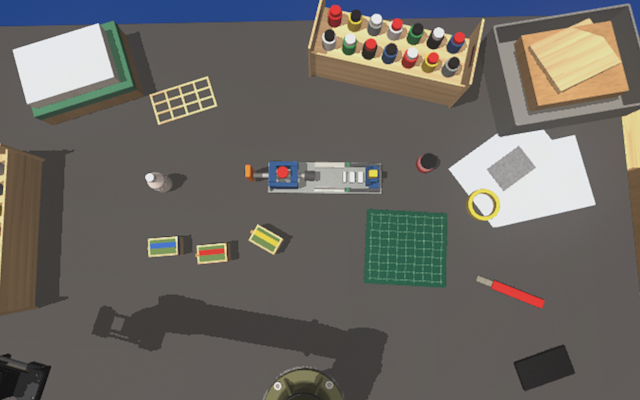

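View pics/scene0.png

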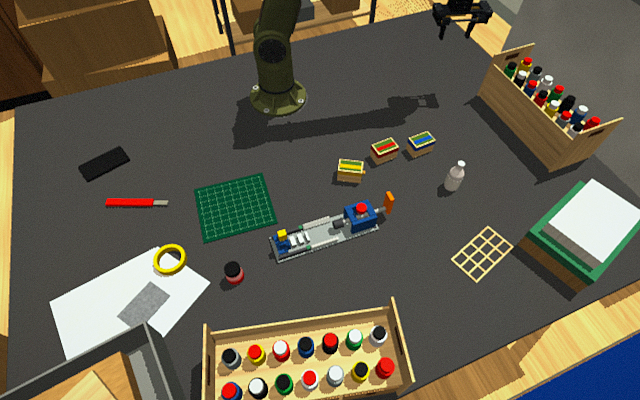

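```bash
cat > h.py <<'E'
import numpy as np,cv2
def ray(c,u,v,z):
    """pixel -> world point on plane z"""
    T=c["camera_from_world"];R=T[:3,:3];o=-R.T@T[:3,3]
    d=R.T@np.array([(u-c["cx"])/c["fx"],(v-c["cy"])/c["fy"],1.0])
    return (o+d*(z-o[2])/d[2])[:2]
def proj(c,p):
    q=c["camera_from_world"]@np.append(p,1.0)
    return np.array([c["fx"]*q[0]/q[2]+c["cx"],c["fy"]*q[1]/q[2]+c["cy"]])
def blobs(c,lo,hi,amin=15,roi=None):
    hsv=cv2.cvtColor(c["image"],cv2.COLOR_BGR2HSV)
    m=cv2.inRange(hsv,np.array(lo),np.array(hi))
    if roi is not None:
        k=np.zeros_like(m);x0,y0,x1,y1=roi;k[y0:y1,x0:x1]=255;m&=k
    n,l,s,ce=cv2.connectedComponentsWithStats(m)
    return sorted([(int(s[i,4]),ce[i].round(1),cv2.minAreaRect(np.argwhere(l==i)[:,::-1].astype(np.float32))) for i in range(1,n) if s[i,4]>=amin],key=lambda b:-b[0])
E
python3 - <<'E'
from h import *
c=dict(np.load("top0.npz"))
roi=(130,140,460,300)
for n,lo,hi,z in[("red",(0,150,80),(5,255,255),92),("orange",(6,150,80),(16,255,255),105),("yellow",(22,150,120),(35,255,255),92),("blue",(100,120,60),(120,255,255),56),("mat",(70,80,30),(90,255,255),3)]:
    for a,ce,r in blobs(c,lo,hi,10,roi): print(n,a,ce,ray(c,*ce,z).round(1),ray(c,*ce,56).round(1),np.round(r[1],1),round(r[2]))
a=c["image"][225:275,135:295];cv2.imwrite("pics/crop1.png",cv2.resize(a,(800,250),interpolation=cv2.INTER_CUBIC))
E
```

```text
red 111 [211.1 251.5] [433.7 235.5] [434.1 243.7] [ 4.5 24.4] 84
red 101 [282.2 172. ] [642.2  45.8] [648.8  48.3] [11. 10.] 90
red 18 [419.  167.6] [ 646.5 -322.4] [ 653.3 -330.8] [13.   3.5] 58
orange 108 [248.8 172.7] [639.7 133.7] [648.7 140.8] [15.  8.] 90
yellow 119 [265.9 237.8] [466.7  91. ] [468.1  94.9] [24.2  4.8] 30
yellow 55 [372.6 173.1] [ 634.1 -197.1] [ 640.5 -201.7] [6. 7.] 90
blue 447 [282.8 173.9] [643.4  46.7] [643.4  46.7] [24. 28.] 90
blue 149 [372. 178.] [ 626.8 -199.6] [ 626.8 -199.6] [21. 12.] 90
blue 111 [162.3 244.8] [454.9 376.3] [454.9 376.3] [ 4.5 24.3] 85
mat 5892 [405.4 247.9] [ 433.5 -293.7] [ 432.9 -283.4] [81.9 74. ] 3
mat 12 [347.5 164. ] [ 678.1 -136.9] [ 667.5 -133. ] [2. 3.] 90
mat 10 [347.2 189.1] [ 604.8 -133.9] [ 597.3 -130.1] [3. 2.] 0
```

View pics/crop1.png

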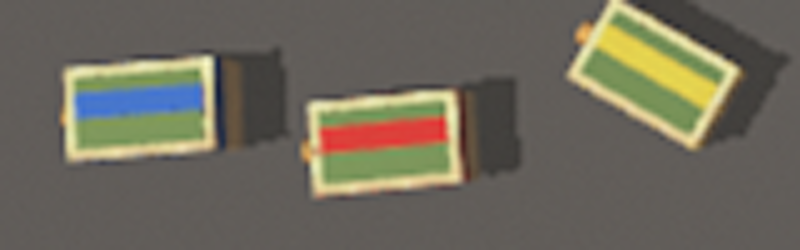

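```bash
cat >> h.py <<'E'
def plan(p1,yaw1,n,p0=None,yaw0=None):
    """rows (tool axes, tool pointing down) from p0,yaw0 to p1,yaw1 in n rows"""
    from plant import bot
    s=bot.sense(); p0=s["position"] if p0 is None else np.array(p0,float); y0=s["ee_rot"][2] if yaw0 is None else yaw0
    d=(np.array(p1,float)-p0)/n/150; dy=((yaw1-y0+180)%360-180)/n
    for i in range(n):
        a=np.radians(y0+i*dy);C,S=np.cos(a),np.sin(a)
        print([round(float(x),3) for x in (d[0]*C+d[1]*S,d[0]*S-d[1]*C,-d[2],0,0,-np.radians(dy)/.5)])
E
python3 -c "
from h import *
plan((560,60,330),88,20)"
```

```text
[-0.173, -0.144, -0.036, 0.0, 0.0, 0.132]
[-0.182, -0.132, -0.036, 0.0, 0.0, 0.132]
[-0.191, -0.12, -0.036, 0.0, 0.0, 0.132]
[-0.198, -0.107, -0.036, 0.0, 0.0, 0.132]
[-0.205, -0.094, -0.036, 0.0, 0.0, 0.132]
[-0.211, -0.08, -0.036, 0.0, 0.0, 0.132]
[-0.215, -0.066, -0.036, 0.0, 0.0, 0.132]
[-0.219, -0.052, -0.036, 0.0, 0.0, 0.132]
[-0.222, -0.038, -0.036, 0.0, 0.0, 0.132]
[-0.224, -0.023, -0.036, 0.0, 0.0, 0.132]
[-0.225, -0.008, -0.036, 0.0, 0.0, 0.132]
[-0.225, 0.007, -0.036, 0.0, 0.0, 0.132]
[-0.224, 0.022, -0.036, 0.0, 0.0, 0.132]
[-0.222, 0.036, -0.036, 0.0, 0.0, 0.132]
[-0.22, 0.051, -0.036, 0.0, 0.0, 0.132]
[-0.216, 0.065, -0.036, 0.0, 0.0, 0.132]
[-0.211, 0.079, -0.036, 0.0, 0.0, 0.132]
[-0.205, 0.093, -0.036, 0.0, 0.0, 0.132]
[-0.199, 0.106, -0.036, 0.0, 0.0, 0.132]
[-0.191, 0.119, -0.036, 0.0, 0.0, 0.132]
```

apply_moves(steps=[[-0.17,-0.14,-0.04,0,0,0.13,-1],[-0.18,-0.13,-0.04,0,0,0.13,-1],[-0.19,-0.12,-0.04,0,0,0.13,-1],[-0.2,-0.11,-0.04,0,0,0.13,-1],[-0.2,-0.09,-0.04,0,0,0.13,-1]])

```text
time_s: 0.52
position: [279.0, 482.4, 252.3]
ee_rot: [-179.9, 0.0, 144.6]
contact_force: [0.4, 0.1, 0.3]
grip_width: 87.2
grip_force: 0.0
```

apply_moves(steps=[[-0.21,-0.08,-0.04,0,0,0.13,-1],[-0.21,-0.07,-0.04,0,0,0.13,-1],[-0.22,-0.05,-0.04,0,0,0.13,-1],[-0.22,-0.04,-0.04,0,0,0.13,-1],[-0.22,-0.02,-0.04,0,0,0.13,-1]])

```text
time_s: 0.93
position: [372.1, 343.4, 282.6]
ee_rot: [-180.0, -0.0, 126.0]
contact_force: [0.2, 0.7, -0.2]
grip_width: 86.9
grip_force: 0.0
```

apply_moves(steps=[[-0.22,-0.01,-0.04,0,0,0.13,-1],[-0.22,0.01,-0.04,0,0,0.13,-1],[-0.22,0.02,-0.04,0,0,0.13,-1],[-0.22,0.04,-0.04,0,0,0.13,-1],[-0.22,0.05,-0.04,0,0,0.13,-1]])

```text
time_s: 1.35
position: [466.2, 206.4, 312.6]
ee_rot: [-180.0, -0.0, 107.4]
contact_force: [0.9, 0.9, 0.6]
grip_width: 87.2
grip_force: 0.0
```

apply_moves(steps=[[-0.22,0.06,-0.04,0,0,0.13,-1],[-0.21,0.08,-0.04,0,0,0.13,-1],[-0.2,0.09,-0.04,0,0,0.13,-1],[-0.2,0.11,-0.04,0,0,0.13,-1],[-0.19,0.12,-0.04,0,0,0.13,-1]])

```text
time_s: 1.77
position: [561.6, 67.2, 342.7]
ee_rot: [-180.0, -0.0, 88.8]
contact_force: [0.5, -0.4, -0.3]
grip_width: 86.9
grip_force: 0.0
```

apply_moves(steps=[[0,0,0,0,0,0,-1],[0,0,0,0,0,0,-1]])

```text
time_s: 1.93
position: [561.8, 66.2, 342.3]
ee_rot: [-180.0, 0.1, 88.7]
contact_force: [-0.8, 0.1, 0.4]
grip_width: 87.2
grip_force: 0.0
```

```bash
python3 - <<'E'
from plant import bot,imaging
import cv2,numpy as np
s=bot.sense();print(s["position"],s["ee_rot"],s["joint_pos"],s["time_s"],s["contact_force"])
c=imaging.read_camera("wrist"); cv2.imwrite("pics/w1.png",c["image"]);np.savez("w1.npz",**c)
print(c["fx"],c["camera_from_world"].round(3).tolist())
E
```

```text
[561.80309556  66.20576513 342.34180232] [-1.79991850e+02  5.09850892e-02  8.87045321e+01] [-36.66630217   6.36586967  30.19942935  84.93698324  -3.14789104
  89.57116466  -7.89174796] 1.9333 [-0.80387642  0.14019052  0.41882422]
302.7551873527158 [[1.0, -0.023, -0.001, -560.825], [-0.021, -0.962, 0.272, 8.07], [-0.007, -0.272, -0.962, 527.437], [0.0, 0.0, 0.0, 1.0]]
```

View pics/w1.png

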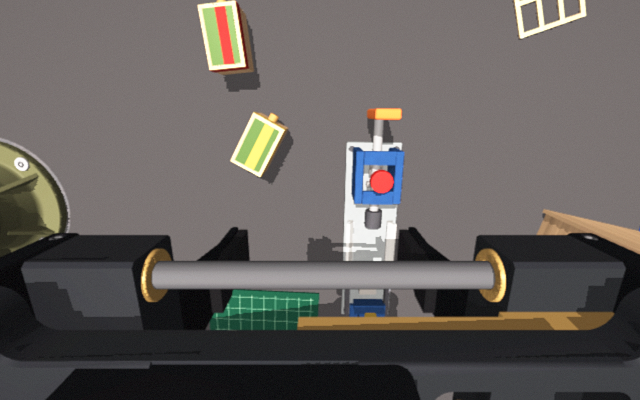

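```bash
python3 - <<'E'
from h import *
c=dict(np.load("w1.npz"))
T=c["camera_from_world"];print("cam",(-T[:3,:3].T@T[:3,3]).round(1))
roi=(180,0,460,215)
for n,lo,hi,z in[("red",(0,150,80),(5,255,255),92),("orange",(6,150,80),(16,255,255),105),("yellow",(22,150,120),(35,255,255),56),("blue",(100,120,60),(120,255,255),66)]:
    for a,ce,r in blobs(c,lo,hi,20,roi):
        b=cv2.boxPoints(r); print(n,a,ce,ray(c,*ce,z).round(1),[ray(c,*q,z).round(1).tolist() for q in b])
plan((630,-320,250),88,11)
E
```

```text
cam [564.6 138.7 504.7]
red 537 [224.   34.7] [444.6 232.4] [[436.6, 262.6], [447.9, 264.0], [452.8, 200.5], [440.9, 199.0]]
red 401 [381.  180.7] [643.1  44.1] [[627.5, 59.6], [657.9, 58.9], [659.1, 28.9], [628.1, 29.6]]
red 74 [242.6  37. ] [467.3 229.3] [[464.5, 253.2], [466.5, 253.5], [470.3, 204.5], [468.2, 204.2]]
red 59 [234.3  68.1] [453.4 194.1] [[427.3, 191.3], [470.1, 202.3], [472.1, 194.5], [429.0, 183.4]]
orange 113 [375.3 114.7] [630.9 133.4] [[619.6, 129.8], [620.4, 141.5], [662.8, 137.1], [662.4, 125.4]]
blue 1823 [377.5 175.2] [642.7  46.6] [[604.7, 5.2], [607.3, 89.4], [679.0, 85.2], [680.2, 0.7]]
[-0.235, 0.046, 0.056, 0.0, 0.0, 0.003]
[-0.235, 0.047, 0.056, 0.0, 0.0, 0.003]
[-0.234, 0.047, 0.056, 0.0, 0.0, 0.003]
[-0.234, 0.047, 0.056, 0.0, 0.0, 0.003]
[-0.234, 0.048, 0.056, 0.0, 0.0, 0.003]
[-0.234, 0.048, 0.056, 0.0, 0.0, 0.003]
[-0.234, 0.048, 0.056, 0.0, 0.0, 0.003]
[-0.234, 0.049, 0.056, 0.0, 0.0, 0.003]
[-0.234, 0.049, 0.056, 0.0, 0.0, 0.003]
[-0.234, 0.049, 0.056, 0.0, 0.0, 0.003]
[-0.234, 0.05, 0.056, 0.0, 0.0, 0.003]
```

apply_moves(steps=[[-0.235,0.05,0.056,0,0,0,-1],[-0.235,0.05,0.056,0,0,0,-1],[-0.235,0.05,0.056,0,0,0,-1],[-0.235,0.05,0.056,0,0,0,-1],[-0.235,0.05,0.056,0,0,0,-1]])

```text
time_s: 2.4
position: [595.4, -107.1, 299.8]
ee_rot: [-180.0, -0.1, 89.2]
contact_force: [0.5, -0.6, -1.2]
grip_width: 86.8
grip_force: 0.0
```

apply_moves(steps=[[-0.235,0.05,0.056,0,0,0,-1],[-0.235,0.05,0.056,0,0,0,-1],[-0.235,0.05,0.056,0,0,0,-1],[-0.235,0.05,0.056,0,0,0,-1],[-0.235,0.05,0.056,0,0,0.03,-1]])

```text
time_s: 2.82
position: [630.7, -283.7, 257.3]
ee_rot: [-180.0, -0.1, 88.3]
contact_force: [0.1, 0.5, 0.5]
grip_width: 87.2
grip_force: 0.0
```

apply_moves(steps=[[-0.2,0,0.03,0,0,0,-1],[0,0,0,0,0,0,-1],[0,0,0,0,0,0,-1]])

```text
time_s: 3.07
position: [627.9, -315.6, 252.5]
ee_rot: [-179.9, -0.1, 88.0]
contact_force: [-0.7, 1.3, -0.1]
grip_width: 87.3
grip_force: 0.0
```

```bash
python3 - <<'E'
from plant import bot,imaging
from h import *
s=bot.sense();print(s["position"],s["ee_rot"],s["time_s"])
c=imaging.read_camera("wrist"); cv2.imwrite("pics/w2.png",c["image"]);np.savez("w2.npz",**c)
roi=(150,0,480,400)
for n,lo,hi,z in[("red",(0,150,80),(5,255,255),92),("orange",(6,150,80),(16,255,255),105),("yellow",(22,150,120),(35,255,255),92),("blue",(100,120,60),(120,255,255),66),("green",(45,80,60),(90,255,255),20)]:
    for a,ce,r in blobs(c,lo,hi,40,roi):
        b=cv2.boxPoints(r); print(n,a,ce,ray(c,*ce,z).round(1),[ray(c,*q,z).round(1).tolist() for q in b])
E
```

```text
[ 627.92322498 -315.56958016  252.46674621] [-1.79858537e+02 -6.32681727e-02  8.80063974e+01] 3.0667
red 121 [352.2 187.1] [ 660.3 -323.5] [[641.5, -323.7], [676.5, -313.3], [681.0, -327.5], [645.7, -338.1]]
yellow 472 [283.6 309.9] [ 574.2 -477.2] [[535.5, -446.5], [603.3, -448.7], [600.8, -500.1], [530.3, -497.8]]
blue 1315 [326.2  81.3] [ 635.5 -211.3] [[608.4, -189.1], [664.7, -191.1], [664.4, -227.4], [606.4, -225.4]]
green 16991 [203.7 153.3] [ 473.6 -289.5] [[380.3, -408.7], [423.1, -184.5], [555.2, -189.2], [534.5, -413.9]]
green 103 [357.8  15.9] [ 674.9 -137.3] [[669.4, -132.1], [679.7, -132.5], [679.8, -142.8], [669.3, -142.4]]
green 98 [295.   16.1] [ 602.1 -134.9] [[597.8, -129.5], [607.0, -129.9], [606.4, -140.2], [597.1, -139.8]]
```

View pics/w2.png

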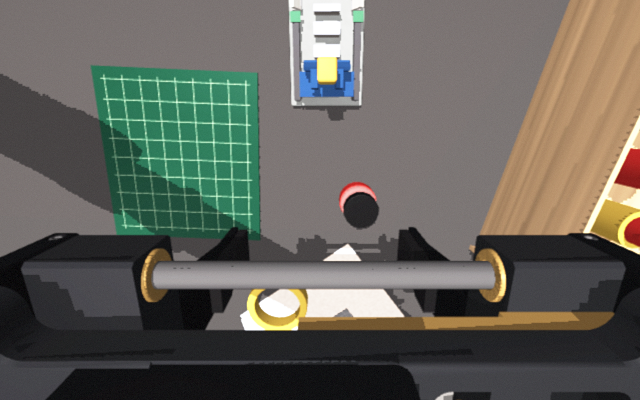

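```bash
cat >> h.py <<'E'
def cloud(c):
    v,u=np.mgrid[0:400,0:640];d=c["depth"];T=c["camera_from_world"]
    P=np.stack([(u-c["cx"])/c["fx"]*d,(v-c["cy"])/c["fy"]*d,d],-1)-T[:3,3]
    P=P@T[:3,:3]; P[d<=0]=np.nan
    return P
def ext(q): return np.percentile(q,[2,50,98],axis=0).round(1).tolist()
E
python3 - <<'E'
from h import *
for f in("w2","w1"):
    c=dict(np.load(f+".npz"));P=cloud(c);hsv=cv2.cvtColor(c["image"],cv2.COLOR_BGR2HSV)
    B=lambda x0,x1,y0,y1,z0,z1:(P[...,0]>x0)&(P[...,0]<x1)&(P[...,1]>y0)&(P[...,1]<y1)&(P[...,2]>z0)&(P[...,2]<z1)
    for n,m in [("tab",B(600,670,-240,-150,80,97)),("btn",B(600,680,20,70,82,97)),("handle",B(600,680,110,170,95,112)),("base",B(580,700,-250,-100,5,16)),("housing",B(580,700,0,100,60,72)),("paint",B(630,700,-360,-290,55,75)),("base2",B(580,700,-100,100,6,14))]:
        if m.sum()>10:
            q=P[m]; r=cv2.minAreaRect(q[:,:2].astype(np.float32));print(f,n,m.sum(),ext(q),np.round(r[0],1),np.round(r[1],1),round(r[2],1))
E
```

```text
w2 tab 516 [[626.5, -214.2, 88.1], [635.9, -202.9, 91.9], [645.4, -191.4, 93.7]] [ 635.9 -202.7] [23.3 19.1] 88.4
w2 base 3249 [[592.3, -234.1, 8.4], [636.2, -158.9, 10.3], [680.9, -117.6, 13.1]] [ 636.5 -175.4] [118.7  90.2] 88.1
w2 paint 508 [[652.7, -359.7, 57.2], [671.9, -350.7, 65.1], [691.1, -340.0, 66.7]] [ 672.  -349.7] [41.4 20.4] 0.2
w1 btn 414 [[629.1, 29.0, 84.2], [642.9, 43.5, 92.1], [657.2, 57.4, 93.9]] [643.2  42.8] [30.8 30.5] 2.2
w1 handle 292 [[630.1, 127.5, 100.2], [645.7, 133.9, 104.9], [662.2, 140.2, 106.8]] [646.2 133.8] [12.4 33.1] 88.7
w1 base 741 [[590.5, -221.1, 8.2], [632.1, -120.1, 10.3], [668.0, -100.9, 13.2]] [ 635.4 -165.4] [130.5  90.1] 89.8
w1 housing 1734 [[609.5, 3.0, 62.6], [643.4, 46.0, 66.1], [677.2, 81.5, 68.0]] [643.7  42. ] [80.4 70.6] 87.9
w1 base2 2377 [[596.6, -97.2, 8.1], [628.6, -30.1, 10.2], [683.5, 88.3, 12.5]] [642.  -6.] [190.9  90.3] 88.1
```

apply_moves(steps=[[0.188,0.025,0,0,0,0,-1],[0.188,0,0,0,0,0,-1],[0.188,0,0.1,0,0,0,-1],[0.188,0,0.2,0,0,0,-1],[0,0,0.2,0,0,0,-1]])

```text
time_s: 3.53
position: [640.1, -189.8, 179.6]
ee_rot: [179.7, -0.4, 88.9]
contact_force: [1.2, 1.8, -0.8]
grip_width: 87.0
grip_force: 0.0
```

apply_moves(steps=[[0,0,0.2,0,0,0,-1],[0,0,0.2,0,0,0,-1],[0,0,0.1,0,0,0,-1],[0,0,0,0,0,0,-1],[0,0,0,0,0,0,-1]])

```text
time_s: 3.95
position: [636.6, -199.3, 103.9]
ee_rot: [-180.0, -0.1, 88.3]
contact_force: [-0.4, 0.0, 0.0]
grip_width: 86.7
grip_force: 0.0
```

apply_moves(steps=[[-0.023,-0.006,0.1,0,0,0,-1],[0,0,0.1,0,0,0,-1],[0,0,0.05,0,0,0,-1],[0,0,0,0,0,0,-1],[0,0,0,0,0,0,-1]])

```text
time_s: 4.37
position: [635.0, -205.7, 66.0]
ee_rot: [-179.9, -0.0, 88.1]
contact_force: [-0.0, 0.9, 0.4]
grip_width: 87.1
grip_force: 0.0
```

apply_moves(steps=[[0,0,0,0,0,0,1],[0,0,0,0,0,0,1],[0,0,0,0,0,0,1],[0,0,0,0,0,0,1],[0,0,0,0,0,0,1]], squeeze=25)

```text
time_s: 4.78
position: [635.5, -205.9, 66.9]
ee_rot: [180.0, -0.0, 88.1]
contact_force: [1.0, -0.7, 1.1]
grip_width: 61.8
grip_force: 0.0
```

apply_moves(steps=[[0,0,0,0,0,0,1],[0,0,0,0,0,0,1],[0,0,0,0,0,0,1],[0,0,0,0,0,0,1],[0,0,0,0,0,0,1]])

```text
time_s: 5.2
position: [635.3, -205.9, 66.6]
ee_rot: [-180.0, -0.0, 88.1]
contact_force: [0.3, 0.3, -0.2]
grip_width: 28.4
grip_force: 0.0
```

apply_moves(steps=[[0,0,0,0,0,0,1],[0,0,0,0,0,0,1],[0,0,0,0,0,0,1],[0,0,0,0,0,0,1],[0,0,0,0,0,0,1]])

```text
time_s: 5.62
position: [635.3, -205.9, 66.5]
ee_rot: [-180.0, -0.0, 88.1]
contact_force: [-0.5, 0.1, -0.6]
grip_width: 19.5
grip_force: 25.0
```

apply_moves(steps=[[0,0,-0.05,0,0,0,1],[0,0,-0.05,0,0,0,1],[0,0,-0.04,0,0,0,1],[0,0,0,0,0,0,1],[0,0,0,0,0,0,1]])

```text
time_s: 6.03
position: [635.3, -206.0, 88.1]
ee_rot: [180.0, -0.0, 88.1]
contact_force: [0.7, 0.5, -1.3]
grip_width: 19.7
grip_force: 25.0
```

apply_moves(steps=[[0.09,0,0,0,0,0,1],[0.09,0,0,0,0,0,1],[0.09,0,0,0,0,0,1],[0.09,0,0,0,0,0,1],[0.077,0,0,0,0,0,1]])

```text
time_s: 6.45
position: [637.5, -137.6, 87.2]
ee_rot: [-180.0, -0.1, 88.2]
contact_force: [1.3, -0.5, -2.1]
grip_width: 19.7
grip_force: 25.0
```

apply_moves(steps=[[0,0,0,0,0,0,1],[0,0,0,0,0,0,1],[0,0,0,0,0,0,1]])

```text
time_s: 6.7
position: [637.5, -139.4, 87.5]
ee_rot: [-180.0, -0.1, 88.1]
contact_force: [0.8, -0.0, -1.5]
grip_width: 20.0
grip_force: 25.0
```

apply_moves(steps=[[-0.005,0,0.04,0,0,0,1],[0,0,0.04,0,0,0,1],[0,0,0.04,0,0,0,1],[0,0,0,0,0,0,1],[0,0,0,0,0,0,1]])

```text
time_s: 7.12
position: [637.4, -141.5, 69.0]
ee_rot: [-180.0, 0.0, 88.1]
contact_force: [0.4, -0.5, -1.1]
grip_width: 19.9
grip_force: 25.0
```

apply_moves(steps=[[0,0,0.01,0,0,0,1],[0,0,0,0,0,0,-1],[0,0,0,0,0,0,-1],[0,0,0,0,0,0,-1],[0,0,0,0,0,0,-1]])

```text
time_s: 7.53
position: [637.6, -141.2, 68.4]
ee_rot: [180.0, -0.0, 88.1]
contact_force: [0.0, 0.1, -0.5]
grip_width: 38.9
grip_force: 0.0
```

apply_moves(steps=[[0,0,0,0,0,0,-1],[0,0,0,0,0,0,-1],[0,0,-0.2,0,0,0,-1],[0,0,-0.2,0,0,0,-1],[-0.2,0,-0.2,0,0,0,-1]])

```text
time_s: 7.95
position: [638.0, -162.4, 157.7]
ee_rot: [-179.9, -0.3, 88.7]
contact_force: [2.1, 0.6, -0.7]
grip_width: 72.0
grip_force: 0.0
```

apply_moves(steps=[[-0.2,0,-0.2,0,0,0,-1],[-0.2,0,-0.2,0,0,0,-1],[0,0,0,0,0,0,-1],[0,0,0,0,0,0,-1],[0,0,0,0,0,0,-1]])

```text
time_s: 8.37
position: [634.5, -229.0, 216.0]
ee_rot: [-180.0, -0.1, 88.1]
contact_force: [-0.5, -0.5, -0.9]
grip_width: 86.8
grip_force: 0.0
```

```bash
cat >> h.py <<'E'
def box(P,x0,x1,y0,y1,z0,z1):return (P[...,0]>x0)&(P[...,0]<x1)&(P[...,1]>y0)&(P[...,1]<y1)&(P[...,2]>z0)&(P[...,2]<z1)
def rep(n,P,m):
    if m.sum()>10:
        q=P[m]; r=cv2.minAreaRect(q[:,:2].astype(np.float32));print(n,m.sum(),ext(q),np.round(r[0],1),np.round(r[1],1),round(r[2],1))
O=np.array([640.5,-42.5]);TH=np.radians(-1.85)
def fw(x,y): return O+np.array([np.cos(TH)*x-np.sin(TH)*y,np.sin(TH)*x+np.cos(TH)*y])
E
python3 - <<'E'
from plant import bot,imaging
from h import *
s=bot.sense();print(s["position"],s["ee_rot"],s["time_s"])
c=imaging.read_camera("wrist"); cv2.imwrite("pics/w3.png",c["image"]);np.savez("w3.npz",**c)
P=cloud(c)
rep("tab",P,box(P,615,660,-180,-100,75,125));rep("plate",P,box(P,600,680,-180,-90,40,70));rep("btn",P,box(P,620,670,20,70,85,97));rep("housing",P,box(P,600,690,-5,100,62,70))
for y in(-81,0,85,177):print(y,fw(0,y))
E
```

```text
[ 634.4609209  -228.96977787  216.04963288] [-1.79992920e+02 -6.57675718e-02  8.80966256e+01] 8.3667
tab 603 [[628.6, -149.4, 89.8], [638.0, -138.0, 92.0], [647.5, -126.7, 93.7]] [ 638. -138.] [23.1 19.1] 88.2
plate 646 [[613.6, -152.2, 48.9], [630.0, -133.9, 57.9], [663.2, -122.9, 60.0]] [ 638.  -137.9] [29.5 51.9] 88.1
-81 [ 637.88507854 -123.45778027]
0 [640.5 -42.5]
85 [643.24405339  42.45569534]
177 [646.21408764 134.40774206]
```

View pics/w3.png

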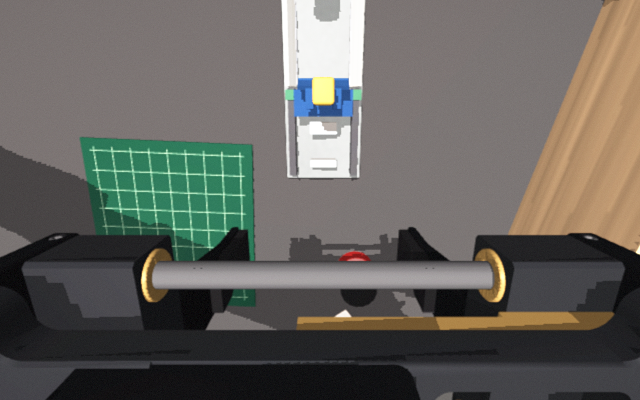

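apply_moves(steps=[[0.25,0,0,0,0,0,1],[0.25,0,0,0,0,0,1],[0.25,0,0,0,0,0,1],[0.25,0,0,0,0,0,1],[0.25,0,0,0,0,0,1]])

```text
time_s: 8.83
position: [639.7, -37.9, 214.8]
ee_rot: [-179.8, -0.0, 88.3]
contact_force: [0.6, -0.7, -0.2]
grip_width: 61.8
grip_force: 0.0
```

apply_moves(steps=[[0.25,0,0,0,0,0,1],[0.25,0,0,0,0,0,1],[0.25,0,0,0,0,0,1],[0.23,0,0,0,0,0,1],[0,0,0,0,0,0,1]])

```text
time_s: 9.25
position: [643.4, 119.0, 213.9]
ee_rot: [-179.8, -0.3, 89.0]
contact_force: [-0.2, 1.0, -0.6]
grip_width: 28.5
grip_force: 0.0
```

apply_moves(steps=[[0,0,0.15,0,0,0,1],[0,0,0.2,0,0,0,1],[0,0,0.15,0,0,0,1],[0,0,0.1,0,0,0,1],[0,0,0,0,0,0,1]])

```text
time_s: 9.67
position: [641.4, 106.3, 120.8]
ee_rot: [-179.5, 0.1, 88.3]
contact_force: [-0.2, 0.3, -0.0]
grip_width: 1.4
grip_force: 0.0
```

apply_moves(steps=[[0,0,0,0,0,0,1],[0,0,0,0,0,0,1],[0,0,0,0,0,0,1]])

```text
time_s: 9.92
position: [646.4, 105.3, 127.9]
ee_rot: [179.9, -0.0, 88.1]
contact_force: [0.5, -0.0, 0.6]
grip_width: 0.8
grip_force: 0.0
```

```bash
python3 - <<'E'
from plant import bot,imaging
from h import *
s=bot.sense();print(s["position"],s["ee_rot"],s["time_s"],s["grip_width"])
c=imaging.read_camera("wrist"); np.savez("w4.npz",**c)
P=cloud(c)
rep("handle",P,box(P,600,690,100,240,98,110))
for n,b in [("r",box(P,380,540,180,300,50,64)),("y",box(P,380,540,40,150,50,64)),("b",box(P,380,540,320,440,50,64))]:rep(n,P,b)
print(fw(0,147.5))
E
```

```text
[646.37296799 105.32653394 127.88022763] [ 1.79876973e+02 -4.36589333e-02  8.81457920e+01] 9.9167 0.8104741067142843
handle 1152 [[631.5, 128.1, 100.6], [647.3, 135.3, 105.0], [663.1, 141.2, 106.5]] [647.5 134.5] [13.5 33.9] 88.0
r 4976 [[419.3, 199.3, 50.9], [443.1, 224.9, 57.0], [458.0, 256.1, 58.9]] [432.4 228. ] [51.8 59.2] 3.5
y 5087 [[443.7, 64.4, 51.6], [471.7, 101.7, 57.1], [502.4, 135.0, 58.6]] [466.6  95.1] [77.5 51.4] 59.5
[645.2617397  104.92311839]
```

apply_moves(steps=[[0,0,0.15,0,0,0,1],[0,0,0.15,0,0,0,1],[0,0,0.12,0,0,0,1],[0,0,0,0,0,0,1],[0,0,0,0,0,0,1]])

```text
time_s: 10.38
position: [645.4, 104.9, 63.6]
ee_rot: [-180.0, 0.0, 88.1]
contact_force: [-0.1, 0.1, 0.3]
grip_width: 0.5
grip_force: 0.0
```

apply_moves(steps=[[0.05,0,0,0,0,0,1],[0.05,0,0,0,0,0,1],[0.05,0,0,0,0,0,1],[0,0,0,0,0,0,1],[0,0,0,0,0,0,1]])

```text
time_s: 10.8
position: [647.8, 123.4, 65.7]
ee_rot: [179.8, 0.3, 88.0]
contact_force: [-1.1, -10.4, 4.8]
grip_width: 0.4
grip_force: 4.7
```

apply_moves(steps=[[0.05,0,0,0,0,0,1],[0.05,0,0,0,0,0,1],[0.05,0,0,0,0,0,1],[0,0,0,0,0,0,1],[0,0,0,0,0,0,1]])

```text
time_s: 11.22
position: [648.3, 140.9, 65.7]
ee_rot: [179.9, 0.6, 87.8]
contact_force: [-2.7, -14.8, 6.0]
grip_width: 0.5
grip_force: 7.7
```

apply_moves(steps=[[0.05,0,0,0,0,0,1],[0.05,0,0,0,0,0,1],[0.05,0,0,0,0,0,1],[0,0,0,0,0,0,1],[0,0,0,0,0,0,1]])

```text
time_s: 11.63
position: [649.0, 161.9, 65.6]
ee_rot: [179.9, 0.7, 87.8]
contact_force: [-3.5, -19.0, 7.8]
grip_width: 0.1
grip_force: 9.4
```

```bash
python3 - <<'E'
from plant import bot,imaging
from h import *
c=imaging.read_camera("wrist");P=cloud(c)
rep("handle",P,box(P,600,690,100,240,98,110))
c=imaging.read_camera("top");P=cloud(c)
rep("handle",P,box(P,600,690,100,240,98,110))
E
```

```text
handle 1500 [[634.6, 158.4, 98.5], [650.0, 182.5, 104.5], [663.7, 185.6, 107.7]] [653.9 174. ] [29.3 38.5] 26.9
```

apply_moves(steps=[[0.008,0,0,0,0,0,1],[0,0,0,0,0,0,1],[-0.1,0,0,0,0,0,1],[-0.1,0,0,0,0,0,1],[0,0,0,0,0,0,1]])

```text
time_s: 12.15
position: [647.7, 140.3, 64.8]
ee_rot: [179.9, 0.0, 87.9]
contact_force: [1.1, -0.2, -0.1]
grip_width: 0.4
grip_force: 0.0
```

apply_moves(steps=[[0,0,-0.2,0,0,0,1],[0,0,-0.2,0,0,0,1],[0,0,-0.2,0,0,0,1],[0,0,0,0,0,0,1],[0,0,0,0,0,0,1]])

```text
time_s: 12.57
position: [648.4, 146.4, 156.5]
ee_rot: [179.7, -0.2, 88.2]
contact_force: [0.8, 0.6, -0.7]
grip_width: 0.8
grip_force: 0.0
```

```bash
python3 - <<'E'
from plant import bot,imaging
from h import *
s=bot.sense();print(s["position"],s["ee_rot"],s["time_s"],s["grip_width"])
c=imaging.read_camera("wrist");P=cloud(c);np.savez("w5.npz",**c); cv2.imwrite("pics/w5.png",c["image"])
rep("handle",P,box(P,600,690,100,240,98,110))
for n,b in [("r",box(P,380,540,170,300,53,64)),("y",box(P,380,540,40,160,53,64)),("b",box(P,380,540,320,460,53,64))]:rep(n,P,b)
E
```

```text
[648.39233179 146.3653102  156.50177408] [179.71127678  -0.2134308   88.24613476] 12.5667 0.8148245060988674
handle 883 [[632.7, 167.5, 101.0], [648.6, 174.6, 104.9], [664.3, 180.7, 106.5]] [648.4 173.6] [14.4 33.7] 87.5
r 6539 [[406.5, 200.9, 54.2], [432.9, 241.5, 57.1], [456.5, 277.4, 58.8]] [431.1 239.1] [52.5 80.5] 4.4
y 2680 [[442.7, 53.0, 54.0], [471.6, 108.2, 57.0], [502.1, 135.0, 58.6]] [465.7  93.3] [81.3 50.6] 59.1
```

View pics/w5.png

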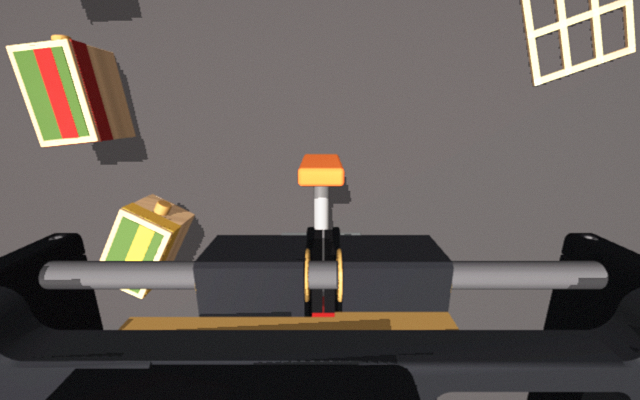

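```bash
python3 -c "
from h import *
plan((466,94,130),59.1,10)"
```

```text
[-0.038, -0.12, 0.016, 0.0, 0.0, 0.102]
[-0.044, -0.118, 0.016, 0.0, 0.0, 0.102]
[-0.05, -0.115, 0.016, 0.0, 0.0, 0.102]
[-0.056, -0.112, 0.016, 0.0, 0.0, 0.102]
[-0.062, -0.109, 0.016, 0.0, 0.0, 0.102]
[-0.067, -0.106, 0.016, 0.0, 0.0, 0.102]
[-0.072, -0.103, 0.016, 0.0, 0.0, 0.102]
[-0.078, -0.099, 0.016, 0.0, 0.0, 0.102]
[-0.083, -0.095, 0.016, 0.0, 0.0, 0.102]
[-0.087, -0.09, 0.016, 0.0, 0.0, 0.102]
```

apply_moves(steps=[[-0.038,-0.12,0.016,0,0,0.1,-1],[-0.044,-0.118,0.016,0,0,0.1,-1],[-0.05,-0.115,0.016,0,0,0.1,-1],[-0.056,-0.112,0.016,0,0,0.1,-1],[-0.062,-0.109,0.016,0,0,0.1,-1]])

```text
time_s: 13.03
position: [554.2, 118.5, 139.7]
ee_rot: [-179.9, 0.1, 73.7]
contact_force: [0.2, -0.4, -0.6]
grip_width: 25.7
grip_force: 0.0
```

apply_moves(steps=[[-0.067,-0.106,0.016,0,0,0.1,-1],[-0.072,-0.103,0.016,0,0,0.1,-1],[-0.078,-0.1,0.016,0,0,0.1,-1],[-0.083,-0.095,0.016,0,0,0.1,-1],[-0.087,-0.09,0.016,0,0,0.12,-1]])

```text
time_s: 13.45
position: [463.6, 92.1, 128.1]
ee_rot: [-179.9, 0.1, 58.8]
contact_force: [0.6, 0.5, -0.4]
grip_width: 59.2
grip_force: 0.0
```

apply_moves(steps=[[0,0,0,0,0,0,-1],[0,0,0,0,0,0,-1],[0,0,0,0,0,0,-1],[0,0,0,0,0,0,-1],[0,0,0,0,0,0,-1]])

```text
time_s: 13.87
position: [466.3, 91.8, 129.4]
ee_rot: [180.0, 0.0, 58.9]
contact_force: [-0.5, -0.6, 0.4]
grip_width: 85.3
grip_force: 0.0
```

```bash
cat >> h.py <<'E'
def off(p,yaw=None):
    """remaining offset in tool units from measured pose to p (settled, tool down)"""
    from plant import bot
    s=bot.sense();d=np.array(p,float)-s["position"];a=np.radians(s["ee_rot"][2]);C,S=np.cos(a),np.sin(a)
    print("at",s["position"].round(1),s["ee_rot"].round(1),"t",s["time_s"],"need",np.round([(d[0]*C+d[1]*S)/150,(d[0]*S-d[1]*C)/150,-d[2]/150],3),"wz",None if yaw is None else round(-np.radians(yaw-s["ee_rot"][2])/.5,3))
def tops():
    """block tops seen by the top camera: colour, centre, axis angle"""
    from plant import imaging
    c=imaging.read_camera("top");P=cloud(c)
    m=(box(P,330,600,-450,460,45,72)).astype(np.uint8)
    hsv=cv2.cvtColor(c["image"],cv2.COLOR_BGR2HSV)
    n,l,s,_=cv2.connectedComponentsWithStats(m)
    for i in range(1,n):
        if s[i,4]<100: continue
        q=P[l==i];r=cv2.minAreaRect(q[:,:2].astype(np.float32));h=hsv[l==i]
        a=r[2] if r[1][0]>r[1][1] else r[2]-90
        cnt={k:int(((h[:,0]>=lo)&(h[:,0]<=hi)&(h[:,1]>150)).sum()) for k,lo,hi in(("red",0,5),("yel",22,32),("blu",100,120))}
        print(s[i,4],np.round(r[0],1),np.round(r[1],1),round(a%180,1),cnt,"z",np.median(q[:,2]).round(1))
E
python3 -c "
from h import *
off((466,94,28),59.1);tops()"
```

```text
at [466.3  91.8 129.4] [180.    0.   58.9] t 13.8667 need [ 0.012 -0.009  0.676] wz -0.006
129 [450.7  72.2] [20.1 50.3] 149.7 {'red': 0, 'yel': 2, 'blu': 0} z 56.0
571 [452.2 376.4] [50.5 81.7] 93.4 {'red': 0, 'yel': 0, 'blu': 92} z 55.8
314 [429.9 259.7] [50.1 49.5] 4.1 {'red': 62, 'yel': 0, 'blu': 0} z 55.8
```

apply_moves(steps=[[0.012,-0.009,0.15,0,0,0,-1],[0,0,0.2,0,0,0,-1],[0,0,0.2,0,0,0,-1],[0,0,0.126,0,0,0,-1],[0,0,0,0,0,0,-1]])

```text
time_s: 14.33
position: [462.4, 92.5, 24.4]
ee_rot: [-179.8, 0.4, 58.9]
contact_force: [-2.1, -0.6, -0.8]
grip_width: 87.0
grip_force: 0.0
```

apply_moves(steps=[[0,0,0,0,0,0,1],[0,0,0,0,0,0,1],[0,0,0,0,0,0,1],[0,0,0,0,0,0,1],[0,0,0,0,0,0,1]], squeeze=30)

```text
time_s: 14.75
position: [466.3, 94.1, 29.2]
ee_rot: [179.9, -0.1, 58.9]
contact_force: [-0.4, 0.3, -0.6]
grip_width: 61.3
grip_force: 0.0
```

apply_moves(steps=[[0,0,0,0,0,0,1],[0,0,0,0,0,0,1],[0,0,0,0,0,0,1],[0,0,0,0,0,0,1],[0,0,0,0,0,0,1]])

```text
time_s: 15.17
position: [465.6, 94.0, 28.6]
ee_rot: [-180.0, -0.0, 58.9]
contact_force: [-1.8, -0.1, 6.0]
grip_width: 49.5
grip_force: 30.0
```

apply_moves(steps=[[0,0,-0.1,0,0,0,1],[0,0,-0.2,0,0,0,1],[0,0,-0.2,0,0,0,1],[0,0,-0.2,0,0,0,1],[0,0,0,0,0,0,1]])

```text
time_s: 15.58
position: [469.1, 94.5, 138.2]
ee_rot: [179.7, -0.5, 58.9]
contact_force: [1.0, 0.3, -2.7]
grip_width: 49.6
grip_force: 30.0
```

```bash
python3 -c "
from h import *
p=fw(0,-37);print(p);plan((*p,135),88.15,10,(466,94,133),58.9)"
```

```text
[639.3055297  -79.48071444]
[-0.039, 0.159, -0.001, 0.0, 0.0, -0.102]
[-0.047, 0.156, -0.001, 0.0, 0.0, -0.102]
[-0.055, 0.154, -0.001, 0.0, 0.0, -0.102]
[-0.063, 0.151, -0.001, 0.0, 0.0, -0.102]
[-0.071, 0.147, -0.001, 0.0, 0.0, -0.102]
[-0.078, 0.144, -0.001, 0.0, 0.0, -0.102]
[-0.085, 0.139, -0.001, 0.0, 0.0, -0.102]
[-0.092, 0.135, -0.001, 0.0, 0.0, -0.102]
[-0.099, 0.13, -0.001, 0.0, 0.0, -0.102]
[-0.106, 0.125, -0.001, 0.0, 0.0, -0.102]
```

apply_moves(steps=[[-0.04,0.16,0,0,0,-0.1,1],[-0.047,0.156,0,0,0,-0.1,1],[-0.055,0.154,0,0,0,-0.1,1],[-0.063,0.151,0,0,0,-0.1,1],[-0.071,0.147,0,0,0,-0.1,1]])

```text
time_s: 16.0
position: [552.1, 5.9, 131.9]
ee_rot: [-179.9, 0.0, 73.4]
contact_force: [1.7, 0.5, -0.7]
grip_width: 49.8
grip_force: 30.0
```

apply_moves(steps=[[-0.078,0.144,0,0,0,-0.1,1],[-0.085,0.139,0,0,0,-0.1,1],[-0.092,0.135,0,0,0,-0.1,1],[-0.1,0.13,0,0,0,-0.1,1],[-0.106,0.125,0,0,0,-0.12,1]])

```text
time_s: 16.42
position: [638.1, -81.6, 131.3]
ee_rot: [-179.9, 0.0, 88.3]
contact_force: [0.9, 0.5, -1.0]
grip_width: 50.0
grip_force: 30.0
```

apply_moves(steps=[[0,0,0,0,0,0,1],[0,0,0,0,0,0,1],[0,0,0,0,0,0,1],[0,0,0,0,0,0,1]])

```text
time_s: 16.75
position: [637.2, -79.4, 132.3]
ee_rot: [-179.9, -0.1, 88.2]
contact_force: [-0.3, 0.3, -2.3]
grip_width: 49.8
grip_force: 30.0
```

```bash
python3 - <<'E'
from h import *
from plant import imaging,bot
print(bot.sense()["grip_width"])
off((*fw(0,-37),39.5),88.15)
c=imaging.read_camera("scene");np.savez("s1.npz",**c)
c=imaging.read_camera("wrist");np.savez("w6.npz",**c);cv2.imwrite("pics/w6.png",c["image"])
P=cloud(c);rep("blk",P,box(P,590,690,-140,-20,130,185))
E
```

```text
49.763872312882356
at [637.2 -79.4 132.3] [-1.799e+02 -1.000e-01  8.820e+01] t 16.75 need [0.    0.014 0.618] wz 0.0
blk 14002 [[607.9, -107.0, 135.8], [638.7, -65.3, 160.8], [669.3, -35.7, 182.3]] [638.5 -70.4] [79.2 75.3] 88.5
```

View pics/w6.png

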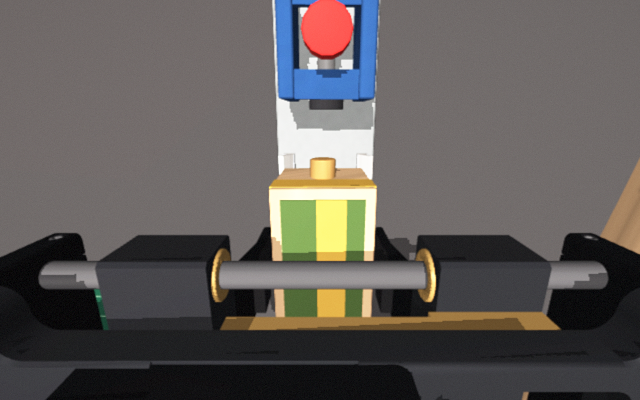

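```bash
python3 - <<'E'
from h import *
c=dict(np.load("w6.npz"));P=cloud(c)
m=box(P,612,665,-120,0,157,164);q=P[m];print(ext(q),q[:,1].max())
print(ray(c,273,188,160),ray(c,374,186,160),ray(c,322,158,140))
E
```

```text
[[614.4, -107.5, 159.0], [638.5, -64.3, 160.9], [662.5, -41.3, 162.2]] -40.07061470790978
[616.77324604 -39.86690418] [663.15274678 -40.37152048] [639.54958101 -29.67765714]
```

apply_moves(steps=[[0,0.008,0.15,0,0,0,1],[0,0,0.15,0,0,0,1],[0,0,0.12,0,0,0,1],[0,0,0,0,0,0,1],[0,0,0,0,0,0,1]])

```text
time_s: 17.27
position: [638.4, -79.9, 69.6]
ee_rot: [-179.9, -0.0, 88.2]
contact_force: [0.0, 0.3, -1.0]
grip_width: 49.8
grip_force: 30.0
```

apply_moves(steps=[[0,0,0.08,0,0,0,1],[0,0,0.06,0,0,0,1],[0,0,0.04,0,0,0,1],[0,0,0.015,0,0,0,1],[0,0,0,0,0,0,1]])

```text
time_s: 17.68
position: [638.7, -80.7, 40.0]
ee_rot: [-179.9, -0.0, 88.1]
contact_force: [-1.1, -0.7, -1.5]
grip_width: 49.5
grip_force: 30.0
```

apply_moves(steps=[[0,0,0,0,0,0,1],[0,0,0,0,0,0,1]])

```text
time_s: 17.85
position: [639.6, -81.0, 41.3]
ee_rot: [180.0, -0.0, 88.1]
contact_force: [-0.1, -0.1, -0.8]
grip_width: 49.7
grip_force: 30.0
```

apply_moves(steps=[[0,0,0.013,0,0,0,1],[0,0,0,0,0,0,1],[0,0,0,0,0,0,1]])

```text
time_s: 18.1
position: [639.2, -80.8, 38.9]
ee_rot: [180.0, -0.0, 88.1]
contact_force: [0.3, -0.2, -1.1]
grip_width: 49.8
grip_force: 30.0
```

apply_moves(steps=[[0,0,0,0,0,0,-1],[0,0,0,0,0,0,-1],[0,0,0,0,0,0,-1],[0,0,0,0,0,0,-1],[0,0,0,0,0,0,-1]])

```text
time_s: 18.52
position: [639.4, -80.8, 39.1]
ee_rot: [180.0, -0.0, 88.1]
contact_force: [0.1, -0.8, 0.2]
grip_width: 75.0
grip_force: 0.0
```

apply_moves(steps=[[0,0,-0.1,0,0,0,-1],[0,0,-0.2,0,0,0,-1],[0,0,-0.2,0,0,0,-1],[0,0,-0.1,0,0,0,1],[0,0,0,0,0,0,1]])

```text
time_s: 18.93
position: [642.2, -81.7, 134.7]
ee_rot: [179.5, -0.0, 88.1]
contact_force: [0.4, -1.3, 0.5]
grip_width: 79.8
grip_force: 0.0
```

```bash
python3 - <<'E'
from h import *
from plant import imaging
c=imaging.read_camera("wrist");np.savez("w7.npz",**c)
P=cloud(c);rep("blk",P,box(P,590,690,-130,-10,61,73));rep("handle",P,box(P,600,690,110,240,98,110));rep("btn",P,box(P,600,690,0,90,84,98))
off((*fw(0,85),130),88.15)
E
```

```text
blk 6115 [[615.9, -122.1, 65.0], [639.8, -79.7, 67.0], [663.7, -43.1, 68.6]] [639.6 -85.2] [86.2 50.1] 88.5
btn 2317 [[630.3, 27.1, 88.0], [644.2, 41.1, 92.2], [658.1, 54.1, 93.6]] [644.3  40.7] [29.1 31.2] 85.9
at [640.9 -81.3 132.3] [179.7  -0.   88.1] t 18.9833 need [ 0.825 -0.012  0.015] wz -0.002
```

apply_moves(steps=[[0.2,0,0,0,0,0,1],[0.2,-0.012,0,0,0,0,1],[0.2,0,0,0,0,0,1],[0.225,0,0,0,0,0,1],[0,0,0,0,0,0,1]])

```text
time_s: 19.4
position: [640.6, 53.6, 127.2]
ee_rot: [-179.8, -0.3, 88.7]
contact_force: [-0.7, 1.7, -0.1]
grip_width: 44.2
grip_force: 0.0
```

apply_moves(steps=[[0,0,0,0,0,0,1],[0,0,0,0,0,0,1],[0,0,0,0,0,0,1],[0,0,0,0,0,0,1],[0,0,0,0,0,0,1]])

```text
time_s: 19.82
position: [641.4, 41.2, 128.8]
ee_rot: [-180.0, 0.0, 88.0]
contact_force: [0.3, -0.5, 0.0]
grip_width: 10.8
grip_force: 0.0
```

apply_moves(steps=[[0,0,0,0,0,0,1],[0,0,0,0,0,0,1],[0,0,0.05,0,0,0,1],[0,0,0.1,0,0,0,1],[0,0,0.06,0,0,0,1]])

```text
time_s: 20.23
position: [640.9, 43.0, 95.9]
ee_rot: [-179.9, 0.0, 88.1]
contact_force: [-0.4, 0.8, 0.7]
grip_width: 0.5
grip_force: 0.0
```

apply_moves(steps=[[0,0,0,0,0,0,1],[0,0,0,0,0,0,1],[0,0,0,0,0,0,1]])

```text
time_s: 20.48
position: [641.7, 42.9, 97.7]
ee_rot: [180.0, -0.0, 88.1]
contact_force: [0.6, 0.3, 0.2]
grip_width: 0.7
grip_force: 0.0
```

Press to about z = 83.

apply_moves(steps=[[0,0,0.03,0,0,0,1],[0,0,0.03,0,0,0,1],[0,0,0.03,0,0,0,1],[0,0,0.01,0,0,0,1],[0,0,0,0,0,0,1]])

```text
time_s: 20.9
position: [642.3, 43.0, 82.7]
ee_rot: [179.9, -0.0, 88.1]
contact_force: [1.2, 0.4, 3.9]
grip_width: 0.6
grip_force: 1.7
```

apply_moves(steps=[[0,0,0,0,0,0,1],[0,0,0,0,0,0,1],[0,0,-0.2,0,0,0,1],[0,0,-0.2,0,0,0,1],[0,0,0,0,0,0,1]])

```text
time_s: 21.32
position: [644.3, 42.6, 147.8]
ee_rot: [179.6, -0.1, 88.1]
contact_force: [0.8, -0.6, 1.2]
grip_width: 0.5
grip_force: 0.0
```

```bash
python3 - <<'E'
from h import *
from plant import imaging
c=imaging.read_camera("wrist")
P=cloud(c);rep("handle",P,box(P,600,690,90,240,98,110))
off((*fw(0,-120),160),88.15)
E
```

```text
handle 1231 [[631.4, 127.0, 100.5], [647.4, 133.7, 105.0], [663.4, 140.7, 106.5]] [647.5 133.9] [14.  33.8] 88.0
at [643.1  42.7 145.4] [ 1.797e+02 -1.000e-01  8.810e+01] t 21.3667 need [-1.368  0.002 -0.098] wz -0.002
```

apply_moves(steps=[[-0.2,0,0,0,0,0,-1],[-0.2,0,0,0,0,0,-1],[-0.2,0,0,0,0,0,-1],[-0.24,-0.01,0,0,0,0,-1],[0,0,0,0,0,0,-1]])

```text
time_s: 21.78
position: [632.8, -93.4, 141.6]
ee_rot: [-179.9, 0.3, 87.5]
contact_force: [-1.2, -2.4, 1.2]
grip_width: 26.0
grip_force: 0.0
```

apply_moves(steps=[[0,0,0,0,0,0,-1],[0,0,0,0,0,0,-1],[0,0,0,0,0,0,-1],[0,0,0,0,0,0,-1],[0,0,0,0,0,0,-1]])

```text
time_s: 22.2
position: [635.9, -81.3, 142.0]
ee_rot: [-180.0, -0.0, 88.2]
contact_force: [0.2, -0.5, -0.2]
grip_width: 59.1
grip_force: 0.0
```

apply_moves(steps=[[0,0,0,0,0,0,-1],[0,0,0,0,0,0,-1],[0,0,0,0,0,0,-1],[0,0,0,0,0,0,-1],[0,0,0,0,0,0,-1]])

```text
time_s: 22.62
position: [635.9, -82.9, 142.4]
ee_rot: [180.0, -0.0, 88.1]
contact_force: [0.3, 0.6, 0.1]
grip_width: 85.0
grip_force: 0.0
```

```bash
python3 - <<'E'
from h import *
from plant import imaging
c=imaging.read_camera("wrist");np.savez("w8.npz",**c)
P=cloud(c)
q=P[box(P,612,667,-130,-20,62,72)];print("top",ext(q))
q=P[box(P,634,646,-60,0,30,50)];print("pin",ext(q) if len(q) else None)
off((*fw(0,-41),39),88.15);tops()
E
```

```text
top [[616.0, -124.2, 65.0], [639.8, -82.2, 67.0], [664.0, -46.0, 68.6]]
pin [[634.1, -45.0, 40.9], [640.1, -9.9, 45.0], [645.9, -0.5, 49.8]]
at [635.8 -83.  142.4] [180.   -0.   88.1] t 22.6667 need [-0.003  0.022  0.689] wz -0.001
566 [452.2 376.1] [50.3 81.8] 93.3 {'red': 0, 'yel': 0, 'blu': 92} z 55.8
562 [431.3 243.8] [50.3 81.2] 94.2 {'red': 112, 'yel': 0, 'blu': 0} z 55.8
```

apply_moves(steps=[[-0.003,0.022,0.15,0,0,0,-1],[0,0,0.2,0,0,0,-1],[0,0,0.2,0,0,0,-1],[0,0,0.1,0,0,0,-1],[0,0,0.04,0,0,0,-1]])

```text
time_s: 23.13
position: [637.0, -83.1, 35.8]
ee_rot: [-179.7, 0.0, 88.1]
contact_force: [-0.6, -0.1, 0.2]
grip_width: 86.9
grip_force: 0.0
```

apply_moves(steps=[[0,0,0,0,0,0,-1],[0,0,0,0,0,0,1],[0,0,0,0,0,0,1],[0,0,0,0,0,0,1],[0,0,0,0,0,0,1]])

```text
time_s: 23.55
position: [640.1, -83.6, 40.3]
ee_rot: [179.9, -0.0, 88.1]
contact_force: [0.5, -0.1, 0.2]
grip_width: 68.0
grip_force: 0.0
```

apply_moves(steps=[[0,0,0,0,0,0,1],[0,0,0,0,0,0,1],[0,0,0,0,0,0,1],[0,0,0,0,0,0,1],[0,0,0,0,0,0,1]])

```text
time_s: 23.97
position: [639.3, -83.5, 39.2]
ee_rot: [180.0, -0.0, 88.1]
contact_force: [-0.7, 1.1, 1.7]
grip_width: 49.5
grip_force: 30.0
```

apply_moves(steps=[[0,0,-0.1,0,0,0,1],[0,0,-0.2,0,0,0,1],[0,0,-0.2,0,0,0,1],[0,0,-0.12,0,0,0,1],[0,0,0,0,0,0,1]])

```text
time_s: 24.38
position: [642.0, -84.4, 137.5]
ee_rot: [179.5, -0.0, 88.1]
contact_force: [0.6, -0.4, -0.6]
grip_width: 49.9
grip_force: 30.0
```

apply_moves(steps=[[0,0,0,0,0,0,1],[0,0,0,0,0,0,1],[0,0,0,0,0,0,1]])

```text
time_s: 24.63
position: [637.9, -83.1, 130.1]
ee_rot: [-179.8, -0.0, 88.1]
contact_force: [-0.7, -0.9, -2.0]
grip_width: 49.5
grip_force: 30.0
```

```bash
python3 - <<'E'
from h import *
from plant import imaging
c=imaging.read_camera("wrist");np.savez("w9.npz",**c);cv2.imwrite("pics/w9.png",cv2.resize(c["image"][120:280,220:430],None,fx=3,fy=3))
P=cloud(c)
rep("mat",dict(np.load("w2.npz")) and cloud(dict(np.load("w2.npz"))),box(cloud(dict(np.load("w2.npz"))),300,560,-460,-150,2,4))
off((*fw(0,-41),140),88.15)
E
```

```text
mat 18273 [[330.6, -406.1, 2.1], [436.0, -284.3, 3.3], [539.1, -182.5, 4.0]] [ 430.  -300.3] [259.9 300.5] 0.0
at [637.9 -83.2 130.1] [-179.8   -0.    88.1] t 24.6833 need [-0.002  0.008 -0.066] wz -0.001
```

View pics/w9.png

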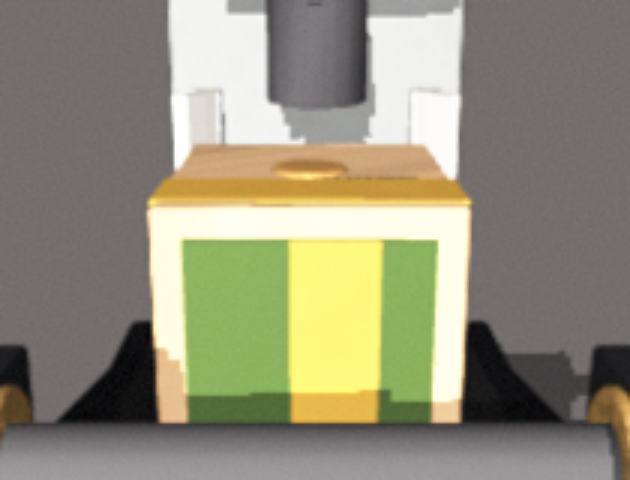

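```bash
python3 - <<'E'
from h import *
plan((480,-345,130),88.15,8)
plan((431.3,243.8,130),94.2,13,(480,-345,130),88.15)
E
```

```text
[-0.222, -0.124, 0.0, 0.0, 0.0, -0.0]
[-0.222, -0.124, 0.0, 0.0, 0.0, -0.0]
[-0.222, -0.124, 0.0, 0.0, 0.0, -0.0]
[-0.222, -0.124, 0.0, 0.0, 0.0, -0.0]
[-0.222, -0.124, 0.0, 0.0, 0.0, -0.0]
[-0.222, -0.124, 0.0, 0.0, 0.0, -0.0]
[-0.222, -0.124, 0.0, 0.0, 0.0, -0.0]
[-0.222, -0.124, 0.0, 0.0, 0.0, -0.0]
[0.301, -0.035, -0.0, 0.0, 0.0, -0.016]
[0.301, -0.032, -0.0, 0.0, 0.0, -0.016]
[0.302, -0.03, -0.0, 0.0, 0.0, -0.016]
[0.302, -0.027, -0.0, 0.0, 0.0, -0.016]
[0.302, -0.025, -0.0, 0.0, 0.0, -0.016]
[0.302, -0.022, -0.0, 0.0, 0.0, -0.016]
[0.302, -0.02, -0.0, 0.0, 0.0, -0.016]
[0.302, -0.018, -0.0, 0.0, 0.0, -0.016]
[0.303, -0.015, -0.0, 0.0, 0.0, -0.016]
[0.303, -0.013, -0.0, 0.0, 0.0, -0.016]
[0.303, -0.01, -0.0, 0.0, 0.0, -0.016]
[0.303, -0.008, -0.0, 0.0, 0.0, -0.016]
[0.303, -0.005, -0.0, 0.0, 0.0, -0.016]
```

apply_moves(steps=[[-0.22,-0.124,0,0,0,0,1],[-0.22,-0.124,0,0,0,0,1],[-0.22,-0.124,0,0,0,0,1],[-0.22,-0.124,0,0,0,0,1],[-0.22,-0.124,0,0,0,0,1]])

```text
time_s: 25.1
position: [538.9, -246.4, 130.7]
ee_rot: [-179.9, -0.0, 88.1]
contact_force: [-0.3, -0.4, -0.4]
grip_width: 49.8
grip_force: 30.0
```

apply_moves(steps=[[-0.22,-0.124,0,0,0,0,1],[-0.22,-0.124,0,0,0,0,1],[-0.23,-0.124,0,0,0,0,1],[0,0,0.1,0,0,0,1],[0,0,0.2,0,0,0,1]])

```text
time_s: 25.52
position: [481.0, -349.2, 89.2]
ee_rot: [179.7, 0.2, 87.7]
contact_force: [1.9, 0.3, -3.2]
grip_width: 49.6
grip_force: 30.0
```

apply_moves(steps=[[0,0,0.2,0,0,0,1],[0,0,0.06,0,0,0,1],[0,0,0,0,0,0,1],[0,0,0,0,0,0,1],[0,0,0,0,0,0,1]])

```text
time_s: 25.93
position: [482.6, -344.7, 49.3]
ee_rot: [179.9, 0.1, 88.1]
contact_force: [0.5, -0.4, -1.5]
grip_width: 50.0
grip_force: 30.0
```

apply_moves(steps=[[0,0,0.06,0,0,0,1],[0,0,0.04,0,0,0,1],[0,0,0.012,0,0,0,1],[0,0,0,0,0,0,1],[0,0,0,0,0,0,1]])

```text
time_s: 26.35
position: [482.4, -344.0, 32.1]
ee_rot: [179.9, -0.0, 88.1]
contact_force: [-1.0, 1.7, 4.3]
grip_width: 49.9
grip_force: 30.0
```

apply_moves(steps=[[0,0,0,0,0,0,1],[0,0,0,0,0,0,1]])

```text
time_s: 26.52
position: [482.3, -344.0, 32.1]
ee_rot: [179.9, -0.0, 88.1]
contact_force: [-0.7, 1.2, 5.4]
grip_width: 49.9
grip_force: 30.0
```

apply_moves(steps=[[0,0,0,0,0,0,-1],[0,0,0,0,0,0,-1],[0,0,0,0,0,0,-1],[0,0,0,0,0,0,-1],[0,0,-0.05,0,0,0,-1]])

```text
time_s: 26.93
position: [480.7, -343.2, 37.4]
ee_rot: [-179.9, -0.1, 88.1]
contact_force: [0.1, -0.9, -1.0]
grip_width: 75.3
grip_force: 0.0
```

apply_moves(steps=[[0,0,-0.2,0,0,0,-1],[0,0,-0.25,0,0,0,-1],[0,0,-0.25,0,0,0,1],[0,0,0,0,0,0,1],[0,0,0,0,0,0,1]])

```text
time_s: 27.35
position: [483.1, -345.1, 146.4]
ee_rot: [179.7, 0.1, 88.1]
contact_force: [1.1, 0.4, 0.2]
grip_width: 74.0
grip_force: 0.0
```

```bash
python3 - <<'E'
from h import *
off((0,0,0))
plan((*fw(0,147.5),145),88.15,12)
tops()
E
```

```text
at [ 483.1 -345.1  146.4] [1.797e+02 1.000e-01 8.810e+01] t 27.35 need [ 2.193 -3.295  0.976] wz None
[0.253, 0.082, 0.001, 0.0, 0.0, -0.0]
[0.253, 0.082, 0.001, 0.0, 0.0, -0.0]
[0.253, 0.082, 0.001, 0.0, 0.0, -0.0]
[0.253, 0.082, 0.001, 0.0, 0.0, -0.0]
[0.253, 0.082, 0.001, 0.0, 0.0, -0.0]
[0.253, 0.082, 0.001, 0.0, 0.0, -0.0]
[0.253, 0.082, 0.001, 0.0, 0.0, -0.0]
[0.253, 0.082, 0.001, 0.0, 0.0, -0.0]
[0.253, 0.082, 0.001, 0.0, 0.0, -0.0]
[0.253, 0.082, 0.001, 0.0, 0.0, -0.0]
[0.253, 0.082, 0.001, 0.0, 0.0, -0.0]
[0.253, 0.082, 0.001, 0.0, 0.0, -0.0]
370 [ 483.5 -325. ] [51.1 49.5] 88.1 {'red': 0, 'yel': 90, 'blu': 0} z 58.1
571 [452.1 376.4] [50.7 80.3] 93.0 {'red': 0, 'yel': 0, 'blu': 92} z 55.6
562 [431.1 243.7] [50.3 81.9] 94.7 {'red': 111, 'yel': 0, 'blu': 0} z 56.1
```

apply_moves(steps=[[0.253,0.082,0,0,0,0,1],[0.253,0.082,0,0,0,0,1],[0.253,0.082,0,0,0,0,1],[0.253,0.082,0,0,0,0,1],[0.253,0.082,0,0,0,0,1]])

```text
time_s: 27.82
position: [548.4, -154.1, 141.9]
ee_rot: [-179.8, -0.0, 88.1]
contact_force: [0.9, -0.1, 0.6]
grip_width: 37.7
grip_force: 0.0
```

apply_moves(steps=[[0.253,0.082,0,0,0,0,1],[0.253,0.082,0,0,0,0,1],[0.253,0.082,0,0,0,0,1],[0.253,0.082,0,0,0,0,1],[0.253,0.082,0,0,0,0,1]])

```text
time_s: 28.23
position: [616.1, 33.4, 141.6]
ee_rot: [-179.8, 0.0, 88.1]
contact_force: [0.9, 0.0, -0.1]
grip_width: 4.9
grip_force: 0.0
```

apply_moves(steps=[[0.253,0.082,0,0,0,0,1],[0.253,0.082,0,0,0,0,1],[0,0,0,0,0,0,1],[0,0,0,0,0,0,1],[0,0,0,0,0,0,1]])

```text
time_s: 28.65
position: [643.1, 105.6, 141.7]
ee_rot: [-179.8, 0.1, 88.1]
contact_force: [0.4, -1.0, 0.6]
grip_width: 0.3
grip_force: 0.0
```

```bash
python3 - <<'E'
from h import *
off((*fw(0,147.5),64),88.15)
E
```

```text
at [643.1 105.6 141.7] [-1.798e+02  1.000e-01  8.810e+01] t 28.65 need [-0.004  0.015  0.518] wz -0.001
```

Lower and repeat the pull (total forward 0.458 as before), then check.

apply_moves(steps=[[-0.004,0.015,0.15,0,0,0,1],[0,0,0.2,0,0,0,1],[0,0,0.168,0,0,0,1],[0,0,0,0,0,0,1],[0,0,0,0,0,0,1]])

```text
time_s: 29.07
position: [644.8, 103.4, 64.5]
ee_rot: [-179.8, 0.1, 87.9]
contact_force: [1.0, 0.1, 0.7]
grip_width: 0.7
grip_force: 0.0
```

apply_moves(steps=[[0.06,0,0,0,0,0,1],[0.06,0,0,0,0,0,1],[0.06,0,0,0,0,0,1],[0.06,0,0,0,0,0,1],[0.06,0,0,0,0,0,1]])

```text
time_s: 29.48
position: [649.0, 140.4, 68.1]
ee_rot: [179.9, 0.7, 87.8]
contact_force: [-3.4, -22.9, 5.3]
grip_width: 0.3
grip_force: 11.1
```

apply_moves(steps=[[0.06,0,0,0,0,0,1],[0.06,0,0,0,0,0,1],[0.038,0,0,0,0,0,1],[0,0,0,0,0,0,1],[0,0,0,0,0,0,1]])

```text
time_s: 29.9
position: [649.8, 163.4, 68.1]
ee_rot: [179.9, 0.7, 87.8]
contact_force: [-3.1, -18.9, 5.7]
grip_width: 0.4
grip_force: 9.6
```

apply_moves(steps=[[0,0,0,0,0,0,1],[-0.1,0,0,0,0,0,1],[-0.12,0,0,0,0,0,1],[0,0,0,0,0,0,1],[0,0,0,0,0,0,1]])

```text
time_s: 30.32
position: [648.6, 142.0, 67.5]
ee_rot: [179.9, -0.1, 88.0]
contact_force: [0.2, 0.5, 0.5]
grip_width: 0.4
grip_force: 0.0
```

apply_moves(steps=[[0,0,-0.2,0,0,0,-1],[0,0,-0.2,0,0,0,-1],[0,0,-0.2,0,0,0,-1],[0,0,0,0,0,0,-1],[0,0,0,0,0,0,-1]])

```text
time_s: 30.73
position: [649.2, 144.7, 159.1]
ee_rot: [179.7, -0.2, 88.3]
contact_force: [-0.5, 0.3, -0.6]
grip_width: 25.7
grip_force: 0.0
```

```bash
python3 - <<'E'
from h import *
from plant import imaging
c=imaging.read_camera("wrist");P=cloud(c);rep("handle",P,box(P,600,690,90,240,98,110))
off((431.2,243.7,130),94.4)
plan((431.2,243.7,130),94.4,10);tops()
E
```

```text
handle 895 [[632.9, 166.7, 100.7], [648.7, 174.3, 104.9], [664.6, 180.6, 106.4]] [648.6 173.5] [14.3 34. ] 88.0
at [647.9 144.3 157. ] [ 1.799e+02 -1.000e-01  8.830e+01] t 30.7833 need [ 0.619 -1.464  0.18 ] wz -0.214
[0.062, -0.146, 0.018, 0.0, 0.0, -0.021]
[0.063, -0.146, 0.018, 0.0, 0.0, -0.021]
[0.065, -0.145, 0.018, 0.0, 0.0, -0.021]
[0.067, -0.144, 0.018, 0.0, 0.0, -0.021]
[0.068, -0.144, 0.018, 0.0, 0.0, -0.021]
[0.07, -0.143, 0.018, 0.0, 0.0, -0.021]
[0.071, -0.142, 0.018, 0.0, 0.0, -0.021]
[0.073, -0.141, 0.018, 0.0, 0.0, -0.021]
[0.074, -0.141, 0.018, 0.0, 0.0, -0.021]
[0.076, -0.14, 0.018, 0.0, 0.0, -0.021]
568 [ 488.8 -322.3] [80.9 49.5] 88.9 {'red': 0, 'yel': 147, 'blu': 0} z 58.1
561 [452.  376.4] [50.7 80.9] 92.7 {'red': 0, 'yel': 0, 'blu': 91} z 56.1
```

```bash
python3 - <<'E'
from h import *
from plant import imaging
c=imaging.read_camera("wrist");P=cloud(c);np.savez("w10.npz",**c);cv2.imwrite("pics/w10.png",c["image"])
rep("r",P,box(P,350,560,150,320,53,60));rep("r56",P,box(P,350,560,150,320,55,60))
c=imaging.read_camera("scene");P=cloud(c)
for n,b in(("r",box(P,350,560,150,320,52,60)),("b",box(P,350,560,320,450,52,60)),("y",box(P,380,560,-420,-200,54,64))):rep("scene "+n,P,b)
E
```

```text
r 6545 [[406.5, 201.0, 54.3], [432.9, 241.4, 57.1], [456.6, 277.3, 58.8]] [430.9 239. ] [52.4 80.1] 4.3
r56 6323 [[406.4, 201.0, 55.4], [432.0, 241.4, 57.2], [455.7, 277.2, 58.8]] [430.9 239. ] [52.4 80. ] 4.3
scene r 24 [[407.7, 197.1, 52.5], [444.6, 204.0, 55.3], [455.9, 225.7, 58.7]] [433.8 204.7] [50.7 28.6] 31.8
scene b 95 [[427.0, 363.8, 52.4], [462.0, 393.7, 56.1], [475.5, 411.8, 59.4]] [460.2 396.4] [37.5 67.2] 48.1
scene y 399 [[464.5, -366.2, 55.3], [490.7, -329.2, 59.1], [514.2, -289.6, 62.6]] [ 489.3 -327.7] [80.1 54.2] 89.0
```

```bash
python3 - <<'E'
from h import *
plan((431,239.2,130),94.3,8)
E
```

```text
[0.075, -0.182, 0.02, 0.0, 0.0, -0.027]
[0.077, -0.181, 0.02, 0.0, 0.0, -0.027]
[0.08, -0.18, 0.02, 0.0, 0.0, -0.027]
[0.082, -0.179, 0.02, 0.0, 0.0, -0.027]
[0.084, -0.178, 0.02, 0.0, 0.0, -0.027]
[0.087, -0.177, 0.02, 0.0, 0.0, -0.027]
[0.089, -0.176, 0.02, 0.0, 0.0, -0.027]
[0.091, -0.174, 0.02, 0.0, 0.0, -0.027]
```

apply_moves(steps=[[0.075,-0.182,0.02,0,0,-0.027,-1],[0.077,-0.181,0.02,0,0,-0.027,-1],[0.08,-0.18,0.02,0,0,-0.027,-1],[0.082,-0.179,0.02,0,0,-0.027,-1],[0.084,-0.178,0.02,0,0,-0.027,-1]])

```text
time_s: 31.35
position: [510.8, 202.4, 139.4]
ee_rot: [-179.9, 0.1, 92.0]
contact_force: [-0.1, 0.9, -0.3]
grip_width: 75.3
grip_force: 0.0
```

apply_moves(steps=[[0.087,-0.177,0.02,0,0,-0.027,-1],[0.089,-0.176,0.02,0,0,-0.027,-1],[0.091,-0.174,0.02,0,0,-0.027,-1],[0,0,0,0,0,0,-1],[0,0,0,0,0,0,-1]])

```text
time_s: 31.77
position: [430.0, 239.1, 131.0]
ee_rot: [-179.9, 0.0, 94.5]
contact_force: [1.1, -0.1, -0.5]
grip_width: 86.7
grip_force: 0.0
```

apply_moves(steps=[[0,0,0,0,0,0,-1],[0,0,0,0,0,0,-1],[0,0,0,0,0,0,-1]])

```text
time_s: 32.02
position: [433.1, 237.3, 131.8]
ee_rot: [180.0, 0.0, 94.2]
contact_force: [-0.4, -0.1, -0.6]
grip_width: 87.3
grip_force: 0.0
```

```bash
python3 - <<'E'
from h import *
from plant import imaging
off((431,239.2,28.5),94.3)
c=imaging.read_camera("wrist");P=cloud(c);np.savez("w11.npz",**c)
q=P[box(P,400,465,190,300,54,60)];print(ext(q),q[:,1].max());rep("r",P,box(P,350,560,190,300,54,60));rep("b",P,box(P,350,560,310,460,53,60))
E
```

```text
at [433.1 237.3 131.8] [180.    0.   94.2] t 32.0167 need [ 0.014 -0.013  0.689] wz -0.004
[[406.1, 201.4, 55.1], [430.4, 242.3, 57.0], [454.7, 277.9, 58.5]] 280.6593660825673
r 5702 [[406.1, 201.4, 55.1], [430.4, 242.3, 57.0], [454.7, 277.9, 58.5]] [430.5 239.2] [50.1 80. ] 4.3
b 5807 [[428.1, 333.2, 55.1], [452.1, 360.1, 57.0], [476.0, 384.7, 58.6]] [452.3 359. ] [50.5 54.3] 3.2
```

apply_moves(steps=[[0.014,-0.015,0.15,0,0,0,-1],[0,0,0.2,0,0,0,-1],[0,0,0.2,0,0,0,-1],[0,0,0.139,0,0,0,-1],[0,0,0,0,0,0,-1]])

```text
time_s: 32.48
position: [427.1, 237.3, 24.5]
ee_rot: [-179.6, 0.3, 94.2]
contact_force: [-1.0, -0.6, 0.4]
grip_width: 86.9
grip_force: 0.0
```

apply_moves(steps=[[0,0,0,0,0,0,-1],[0,0,0,0,0,0,1],[0,0,0,0,0,0,1],[0,0,0,0,0,0,1],[0,0,0,0,0,0,1]])

```text
time_s: 32.9
position: [430.5, 240.6, 29.7]
ee_rot: [179.9, -0.1, 94.3]
contact_force: [0.4, 0.3, -0.6]
grip_width: 67.7
grip_force: 0.0
```

apply_moves(steps=[[0,0,0,0,0,0,1],[0,0,0,0,0,0,1],[0,0,0,0,0,0,1],[0,0,0,0,0,0,1],[0,0,0,0,0,0,1]])

```text
time_s: 33.32
position: [429.8, 240.2, 28.8]
ee_rot: [180.0, -0.0, 94.3]
contact_force: [-0.7, -1.0, 2.9]
grip_width: 49.6
grip_force: 30.0
```

apply_moves(steps=[[0,0,-0.1,0,0,0,1],[0,0,-0.2,0,0,0,1],[0,0,-0.2,0,0,0,1],[0,0,-0.2,0,0,0,1],[0,0,0,0,0,0,1]])

```text
time_s: 33.73
position: [432.7, 241.9, 138.8]
ee_rot: [179.6, -0.3, 94.3]
contact_force: [1.8, 0.6, -2.2]
grip_width: 50.1
grip_force: 30.0
```

apply_moves(steps=[[0,0,0,0,0,0,1],[0,0,0,0,0,0,1],[0,0,0,0,0,0,1]])

```text
time_s: 33.98
position: [428.4, 239.2, 131.7]
ee_rot: [-179.8, 0.1, 94.3]
contact_force: [-0.5, -0.2, -2.8]
grip_width: 49.9
grip_force: 30.0
```

```bash
python3 - <<'E'
from h import *
off((0,0,0))
plan((*fw(0,-37.5),135),88.15,10)
E
```

```text
at [428.4 239.2 131.7] [-1.798e+02  1.000e-01  9.430e+01] t 33.9833 need [-1.376 -2.967  0.878] wz None
[-0.223, 0.124, -0.002, 0.0, 0.0, 0.021]
[-0.221, 0.127, -0.002, 0.0, 0.0, 0.021]
[-0.22, 0.129, -0.002, 0.0, 0.0, 0.021]
[-0.219, 0.131, -0.002, 0.0, 0.0, 0.021]
[-0.217, 0.134, -0.002, 0.0, 0.0, 0.021]
[-0.216, 0.136, -0.002, 0.0, 0.0, 0.021]
[-0.214, 0.138, -0.002, 0.0, 0.0, 0.021]
[-0.213, 0.141, -0.002, 0.0, 0.0, 0.021]
[-0.211, 0.143, -0.002, 0.0, 0.0, 0.021]
[-0.21, 0.145, -0.002, 0.0, 0.0, 0.021]
```

apply_moves(steps=[[-0.223,0.124,0,0,0,0.02,1],[-0.221,0.127,0,0,0,0.02,1],[-0.22,0.129,0,0,0,0.02,1],[-0.219,0.131,0,0,0,0.02,1],[-0.217,0.134,0,0,0,0.02,1]])

```text
time_s: 34.4
position: [534.9, 78.8, 132.0]
ee_rot: [-179.9, 0.1, 91.4]
contact_force: [-0.1, 0.4, -0.9]
grip_width: 49.8
grip_force: 30.0
```

apply_moves(steps=[[-0.216,0.136,-0.01,0,0,0.022,1],[-0.214,0.138,-0.01,0,0,0.022,1],[-0.213,0.141,-0.01,0,0,0.022,1],[-0.211,0.143,0,0,0,0.022,1],[-0.21,0.145,0,0,0,0.022,1]])

```text
time_s: 34.82
position: [641.1, -80.1, 135.8]
ee_rot: [-179.8, 0.0, 88.3]
contact_force: [0.4, 1.4, -1.9]
grip_width: 49.6
grip_force: 30.0
```

apply_moves(steps=[[0,0,0,0,0,0,1],[0,0,0,0,0,0,1],[0,0,0,0,0,0,1],[0,0,0,0,0,0,1],[0,0,0,0,0,0,1]])

```text
time_s: 35.23
position: [640.8, -76.5, 137.4]
ee_rot: [-179.9, -0.1, 88.4]
contact_force: [0.4, 0.0, -2.7]
grip_width: 50.2
grip_force: 30.0
```

```bash
cat >> h.py <<'E'
def held(z=28):
    """+y end and x range of the top of the block in the hand, seen by the wrist camera"""
    from plant import imaging,bot
    c=imaging.read_camera("wrist");P=cloud(c);p=bot.sense()["position"]
    q=P[box(P,p[0]-27,p[0]+27,p[1]-40,p[1]+60,p[2]+z-4,p[2]+z+4)]
    if len(q): print("held",len(q),ext(q),"ymax",q[:,1].max().round(1),bot.sense()["grip_width"])
    return c,P
E
python3 - <<'E'
from h import *
off((*fw(0,-37.5),39),88.15)
held()
print(fw(0,-37.5))
E
```

```text
at [640.8 -76.5 137.4] [-1.799e+02 -1.000e-01  8.840e+01] t 35.2333 need [-0.023 -0.009  0.656] wz 0.01
held 10557 [[617.7, -104.9, 163.6], [641.8, -61.3, 165.5], [665.9, -37.9, 166.9]] ymax -36.4 49.663875295229346
[639.28938821 -79.98045383]
```

apply_moves(steps=[[-0.023,-0.012,0.15,0,0,0.01,1],[0,0,0.15,0,0,0,1],[0,0,0.15,0,0,0,1],[0,0,0,0,0,0,1],[0,0,0,0,0,0,1]])

```text
time_s: 35.7
position: [638.4, -80.8, 69.8]
ee_rot: [-179.9, -0.0, 88.1]
contact_force: [0.7, 0.6, -1.4]
grip_width: 49.7
grip_force: 30.0
```

apply_moves(steps=[[0,0,0.08,0,0,0,1],[0,0,0.06,0,0,0,1],[0,0,0.04,0,0,0,1],[0,0,0.015,0,0,0,1],[0,0,0,0,0,0,1]])

```text
time_s: 36.12
position: [638.9, -82.1, 40.6]
ee_rot: [-179.9, -0.0, 88.0]
contact_force: [-0.8, -0.4, -1.6]
grip_width: 49.7
grip_force: 30.0
```

apply_moves(steps=[[0,0,0.005,0,0,0,1],[0,0,0,0,0,0,1],[0,0,0,0,0,0,1]])

```text
time_s: 36.37
position: [639.7, -82.3, 40.9]
ee_rot: [180.0, -0.0, 88.0]
contact_force: [-0.2, -0.8, -2.1]
grip_width: 49.8
grip_force: 30.0
```

apply_moves(steps=[[0.003,0,0.012,0,0,0,1],[0,0,0,0,0,0,1],[0,0,0,0,0,0,1]])

```text
time_s: 36.62
position: [639.7, -81.7, 38.9]
ee_rot: [180.0, -0.0, 88.0]
contact_force: [0.1, -0.4, -2.2]
grip_width: 49.7
grip_force: 30.0
```

apply_moves(steps=[[0,0,0,0,0,0,-1],[0,0,0,0,0,0,-1],[0,0,0,0,0,0,-1],[0,0,0,0,0,0,-1],[0,0,0,0,0,0,-1]])

```text
time_s: 37.03
position: [639.5, -81.7, 38.8]
ee_rot: [180.0, -0.0, 88.0]
contact_force: [0.8, -0.6, 0.3]
grip_width: 75.3
grip_force: 0.0
```

apply_moves(steps=[[0,0,-0.1,0,0,0,-1],[0,0,-0.2,0,0,0,-1],[0,0,-0.2,0,0,0,-1],[0,0,-0.1,0,0,0,1],[0,0,0,0,0,0,1]])

```text
time_s: 37.45
position: [642.3, -82.7, 134.5]
ee_rot: [179.5, -0.0, 88.0]
contact_force: [1.0, 0.8, 1.0]
grip_width: 79.9
grip_force: 0.0
```

apply_moves(steps=[[0,0,0,0,0,0,1],[0,0,0,0,0,0,1],[0,0,0,0,0,0,1]])

```text
time_s: 37.7
position: [638.4, -81.4, 127.5]
ee_rot: [-179.9, -0.0, 88.0]
contact_force: [-0.5, -0.5, -0.3]
grip_width: 61.3
grip_force: 0.0
```

```bash
python3 - <<'E'
from h import *
from plant import imaging
c=imaging.read_camera("wrist")
P=cloud(c);rep("blk",P,box(P,612,667,-130,-10,61,73));rep("handle",P,box(P,600,690,110,240,98,110))
off((*fw(0,85),130),88.15);tops()
E
```

```text
blk 6311 [[616.3, -120.2, 65.0], [640.3, -78.9, 67.0], [664.2, -43.4, 68.4]] [640.2 -82.2] [80.  50.1] 88.0
at [638.5 -81.4 127.4] [-179.9   -0.    88. ] t 37.75 need [ 0.826  0.003 -0.017] wz -0.005
572 [ 488.9 -322.9] [81.7 49.3] 89.0 {'red': 0, 'yel': 147, 'blu': 0} z 58.1
572 [452.2 376. ] [50.6 81.5] 93.2 {'red': 0, 'yel': 0, 'blu': 92} z 56.0
```

apply_moves(steps=[[0.2,0,0,0,0,0,1],[0.2,0.01,0,0,0,0,1],[0.2,0,0,0,0,0,1],[0.226,0,0,0,0,0,1],[0,0,0,0,0,0,1]])

```text
time_s: 38.22
position: [644.8, 52.8, 127.1]
ee_rot: [-179.9, -0.3, 88.6]
contact_force: [-0.1, 2.5, -0.6]
grip_width: 20.3
grip_force: 0.0
```

apply_moves(steps=[[0,0,0,0,0,0,1],[0,0,0,0,0,0,1],[0,0,0,0,0,0,1],[0,0,0,0,0,0,1],[0,0,0,0,0,0,1]])

```text
time_s: 38.63
position: [645.2, 40.3, 128.7]
ee_rot: [180.0, 0.0, 87.9]
contact_force: [-0.1, 0.2, 0.8]
grip_width: 0.9
grip_force: 0.0
```

apply_moves(steps=[[0,0,0.1,0,0,0,1],[0,0,0.1,0,0,0,1],[0,0,0.01,0,0,0,1],[0,0,0,0,0,0,1],[0,0,0,0,0,0,1]])

```text
time_s: 39.05
position: [645.5, 41.6, 97.8]
ee_rot: [180.0, 0.0, 88.0]
contact_force: [-0.0, 0.3, 0.7]
grip_width: 0.4
grip_force: 0.0
```

apply_moves(steps=[[0,0,0.03,0,0,0,1],[0,0,0.03,0,0,0,1],[0,0,0.03,0,0,0,1],[0,0,0.01,0,0,0,1],[0,0,0,0,0,0,1]])

```text
time_s: 39.47
position: [646.1, 42.0, 82.8]
ee_rot: [179.9, -0.0, 88.0]
contact_force: [1.3, -1.0, 4.2]
grip_width: 0.4
grip_force: 1.7
```

apply_moves(steps=[[0,0,0,0,0,0,1],[0,0,0,0,0,0,1],[0,0,-0.2,0,0,0,1],[0,0,-0.2,0,0,0,1],[0,0,0,0,0,0,-1]])

```text
time_s: 39.88
position: [647.9, 41.8, 147.5]
ee_rot: [179.6, -0.1, 88.0]
contact_force: [1.4, -0.6, 0.8]
grip_width: 2.7
grip_force: 0.0
```

apply_moves(steps=[[-0.2,0,0,0,0,0,-1],[-0.2,0,0,0,0,0,-1],[-0.2,0,0,0,0,0,-1],[-0.235,-0.01,0,0,0,0,-1],[0,0,0,0,0,0,-1]])

```text
time_s: 40.3
position: [636.7, -93.3, 142.2]
ee_rot: [-179.9, 0.3, 87.4]
contact_force: [-1.8, -1.9, 0.6]
grip_width: 32.4
grip_force: 0.0
```

apply_moves(steps=[[0,0,0,0,0,0,-1],[0,0,0,0,0,0,-1],[0,0,0,0,0,0,-1],[0,0,0,0,0,0,-1],[0,0,0,0,0,0,-1]])

```text
time_s: 40.72
position: [639.4, -81.3, 141.9]
ee_rot: [-180.0, -0.0, 88.1]
contact_force: [-0.8, -0.3, -0.1]
grip_width: 66.0
grip_force: 0.0
```

apply_moves(steps=[[0,0,0,0,0,0,-1],[0,0,0,0,0,0,-1],[0,0,0,0,0,0,-1],[0,0,0,0,0,0,-1],[0,0,0,0,0,0,-1]])

```text
time_s: 41.13
position: [639.3, -83.0, 142.2]
ee_rot: [180.0, -0.0, 88.0]
contact_force: [0.6, -0.9, 0.4]
grip_width: 86.6
grip_force: 0.0
```

```bash
python3 - <<'E'
from h import *
from plant import imaging
c=imaging.read_camera("wrist");P=cloud(c)
q=P[box(P,612,667,-130,-20,62,72)];print("top",ext(q))
off((*fw(0,-41),39),88.15)
c=imaging.read_camera("top");P=cloud(c);rep("handle",P,box(P,600,690,90,240,98,110))
E
```

```text
top [[616.2, -124.1, 65.0], [640.1, -82.4, 67.0], [664.1, -46.0, 68.6]]
at [639.3 -83.1 142.3] [180.  -0.  88.] t 41.1833 need [-0.003 -0.001  0.688] wz -0.006
handle 64 [[631.1, 132.9, 99.5], [647.2, 138.9, 103.8], [663.5, 144.1, 108.0]] [647.5 138.7] [11.2 33.5] 88.9
```

Fired (handle forward). Pick up the red block.

apply_moves(steps=[[-0.003,0,0.15,0,0,0,-1],[0,0,0.2,0,0,0,-1],[0,0,0.2,0,0,0,-1],[0,0,0.1,0,0,0,-1],[0,0,0.04,0,0,0,-1]])

```text
time_s: 41.65
position: [637.3, -83.1, 35.7]
ee_rot: [-179.7, 0.0, 88.0]
contact_force: [-1.2, -0.0, -0.4]
grip_width: 87.1
grip_force: 0.0
```

apply_moves(steps=[[0,0,0,0,0,0,-1],[0,0,0,0,0,0,1],[0,0,0,0,0,0,1],[0,0,0,0,0,0,1],[0,0,0,0,0,0,1]])

```text
time_s: 42.07
position: [640.3, -83.6, 40.2]
ee_rot: [179.9, -0.0, 88.0]
contact_force: [0.1, 0.6, 0.7]
grip_width: 68.0
grip_force: 0.0
```

apply_moves(steps=[[0,0,0,0,0,0,1],[0,0,0,0,0,0,1],[0,0,0,0,0,0,1],[0,0,0,0,0,0,1],[0,0,0,0,0,0,1]])

```text
time_s: 42.48
position: [639.5, -83.4, 39.0]
ee_rot: [180.0, -0.0, 88.0]
contact_force: [-0.7, -0.2, 3.1]
grip_width: 49.7
grip_force: 30.0
```

apply_moves(steps=[[0,0,-0.1,0,0,0,1],[0,0,-0.2,0,0,0,1],[0,0,-0.2,0,0,0,1],[0,0,-0.12,0,0,0,1],[0,0,0,0,0,0,1]])

```text
time_s: 42.9
position: [642.1, -84.4, 137.2]
ee_rot: [179.5, -0.0, 88.0]
contact_force: [1.6, -0.8, -1.3]
grip_width: 49.7
grip_force: 30.0
```

apply_moves(steps=[[0,0,0,0,0,0,1],[0,0,0,0,0,0,1],[0,0,0,0,0,0,1]])

```text
time_s: 43.15
position: [638.0, -83.0, 129.9]
ee_rot: [-179.8, -0.0, 88.0]
contact_force: [0.1, -0.0, -2.7]
grip_width: 49.5
grip_force: 30.0
```

```bash
python3 - <<'E'
from h import *
c,P=held();cv2.imwrite("pics/w12.png",cv2.resize(c["image"][120:280,220:430],None,fx=2,fy=2))
p=P[box(P,634,646,-80,-20,110,150)];print("face/pin y",ext(p) if len(p) else None)
off((385,-350,140))
plan((385,-350,130),88.15,10)
E
```

```text
held 10414 [[615.0, -111.6, 155.9], [639.2, -68.3, 157.8], [663.3, -45.1, 159.2]] ymax -43.9 49.629700385805286
face/pin y [[634.3, -45.1, 110.3], [640.0, -44.6, 134.7], [645.8, -43.8, 149.0]]
at [638.1 -83.1 129.9] [-179.8   -0.    88. ] t 43.2 need [-1.837 -1.624 -0.067] wz None
[-0.184, -0.162, -0.0, 0.0, 0.0, -0.001]
[-0.184, -0.162, -0.0, 0.0, 0.0, -0.001]
[-0.184, -0.163, -0.0, 0.0, 0.0, -0.001]
[-0.184, -0.163, -0.0, 0.0, 0.0, -0.001]
[-0.184, -0.163, -0.0, 0.0, 0.0, -0.001]
[-0.183, -0.163, -0.0, 0.0, 0.0, -0.001]
[-0.183, -0.163, -0.0, 0.0, 0.0, -0.001]
[-0.183, -0.163, -0.0, 0.0, 0.0, -0.001]
[-0.183, -0.163, -0.0, 0.0, 0.0, -0.001]
[-0.183, -0.163, -0.0, 0.0, 0.0, -0.001]
```

View pics/w12.png

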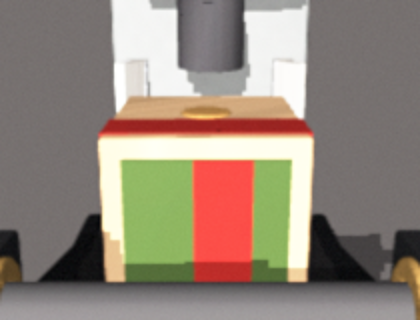

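apply_moves(steps=[[-0.184,-0.163,0,0,0,0,1],[-0.184,-0.163,0,0,0,0,1],[-0.184,-0.163,0,0,0,0,1],[-0.184,-0.163,0,0,0,0,1],[-0.184,-0.163,0,0,0,0,1]])

```text
time_s: 43.62
position: [510.2, -218.0, 130.6]
ee_rot: [-179.9, -0.0, 88.0]
contact_force: [-0.4, -0.5, -1.3]
grip_width: 49.4
grip_force: 30.0
```

apply_moves(steps=[[-0.184,-0.163,0,0,0,0,1],[-0.184,-0.163,0,0,0,0,1],[-0.184,-0.163,0,0,0,0,1],[-0.184,-0.163,0,0,0,0,1],[-0.184,-0.163,0,0,0,0,1]])

```text
time_s: 44.03
position: [383.4, -351.3, 130.9]
ee_rot: [-180.0, -0.1, 88.0]
contact_force: [0.2, 0.5, -1.4]
grip_width: 49.7
grip_force: 30.0
```

apply_moves(steps=[[0,0,0,0,0,0,1],[0,0,0.15,0,0,0,1],[0,0,0.2,0,0,0,1],[0,0,0.18,0,0,0,1],[0,0,0,0,0,0,1]])

```text
time_s: 44.45
position: [381.6, -347.5, 47.0]
ee_rot: [-179.5, -0.3, 88.0]
contact_force: [-1.2, 1.9, -1.4]
grip_width: 49.5
grip_force: 30.0
```

apply_moves(steps=[[0,0,0,0,0,0,1],[0,0,0,0,0,0,1],[0,0,0,0,0,0,1]])

```text
time_s: 44.7
position: [386.4, -351.7, 53.8]
ee_rot: [179.9, 0.1, 88.0]
contact_force: [0.4, -0.7, -1.2]
grip_width: 49.9
grip_force: 30.0
```

```bash
python3 - <<'E'
from h import *
off((385,-350,32.3),88.15)
E
```

```text
at [ 386.4 -351.7   53.8] [1.799e+02 1.000e-01 8.800e+01] t 44.7 need [ 0.011 -0.01   0.143] wz -0.005
```

apply_moves(steps=[[0,0,0.07,0,0,0,1],[0,0,0.05,0,0,0,1],[0,0,0.025,0,0,0,1],[0,0,0,0,0,0,1],[0,0,0,0,0,0,1]])

```text
time_s: 45.12
position: [385.8, -350.6, 31.4]
ee_rot: [180.0, -0.1, 88.0]
contact_force: [-1.6, 2.4, 10.3]
grip_width: 50.0
grip_force: 30.0
```

apply_moves(steps=[[0,0,0,0,0,0,1],[0,0,0,0,0,0,1],[0,0,0,0,0,0,1]])

```text
time_s: 45.37
position: [385.9, -350.6, 31.4]
ee_rot: [180.0, -0.1, 88.0]
contact_force: [-2.1, 2.7, 9.9]
grip_width: 49.7
grip_force: 30.0
```

apply_moves(steps=[[0,0,-0.006,0,0,0,1],[0,0,0,0,0,0,-1],[0,0,0,0,0,0,-1],[0,0,0,0,0,0,-1],[0,0,0,0,0,0,-1]])

```text
time_s: 45.78
position: [385.2, -350.8, 31.2]
ee_rot: [-180.0, -0.0, 88.0]
contact_force: [0.2, -0.1, -0.5]
grip_width: 68.7
grip_force: 0.0
```

apply_moves(steps=[[0,0,-0.05,0,0,0,-1],[0,0,-0.2,0,0,0,-1],[0,0,-0.25,0,0,0,-1],[0,0,-0.25,0,0,0,1],[0,0,0,0,0,0,1]])

```text
time_s: 46.2
position: [388.3, -354.4, 150.8]
ee_rot: [179.4, 0.3, 87.9]
contact_force: [0.8, -2.1, 1.0]
grip_width: 79.9
grip_force: 0.0
```

apply_moves(steps=[[0,0,0,0,0,0,1],[0,0,0,0,0,0,1],[0,0,0,0,0,0,1]])

```text
time_s: 46.45
position: [384.6, -350.1, 142.8]
ee_rot: [-179.9, -0.1, 88.0]
contact_force: [-0.1, 0.7, -0.0]
grip_width: 60.8
grip_force: 0.0
```

```bash
python3 - <<'E'
from h import *
off((0,0,0))
plan((*fw(0,147.5),145),88.15,14)
tops()
E
```

```text
at [ 384.6 -350.1  142.8] [-1.799e+02 -1.000e-01  8.800e+01] t 46.45 need [ 2.243 -2.644  0.952] wz None
[0.221, 0.116, -0.001, 0.0, 0.0, -0.0]
[0.221, 0.117, -0.001, 0.0, 0.0, -0.0]
[0.221, 0.117, -0.001, 0.0, 0.0, -0.0]
[0.221, 0.117, -0.001, 0.0, 0.0, -0.0]
[0.221, 0.117, -0.001, 0.0, 0.0, -0.0]
[0.221, 0.117, -0.001, 0.0, 0.0, -0.0]
[0.221, 0.117, -0.001, 0.0, 0.0, -0.0]
[0.221, 0.117, -0.001, 0.0, 0.0, -0.0]
[0.221, 0.117, -0.001, 0.0, 0.0, -0.0]
[0.221, 0.117, -0.001, 0.0, 0.0, -0.0]
[0.221, 0.117, -0.001, 0.0, 0.0, -0.0]
[0.221, 0.117, -0.001, 0.0, 0.0, -0.0]
[0.221, 0.117, -0.001, 0.0, 0.0, -0.0]
[0.221, 0.117, -0.001, 0.0, 0.0, -0.0]
546 [ 488.9 -322. ] [80.3 49.5] 88.9 {'red': 0, 'yel': 147, 'blu': 0} z 58.1
566 [452.1 376.3] [50.4 81.6] 93.0 {'red': 0, 'yel': 0, 'blu': 92} z 55.9
359 [ 388.5 -331.5] [51.  48.5] 88.1 {'red': 66, 'yel': 0, 'blu': 0} z 58.1
```

apply_moves(steps=[[0.221,0.117,0,0,0,0,1],[0.221,0.117,0,0,0,0,1],[0.221,0.117,0,0,0,0,1],[0.221,0.117,0,0,0,0,1],[0.221,0.117,0,0,0,0,1]])

```text
time_s: 46.92
position: [478.6, -186.5, 142.8]
ee_rot: [-179.9, -0.0, 88.0]
contact_force: [0.1, 0.1, 0.2]
grip_width: 24.5
grip_force: 0.0
```

apply_moves(steps=[[0.221,0.117,0,0,0,0,1],[0.221,0.117,0,0,0,0,1],[0.221,0.117,0,0,0,0,1],[0.221,0.117,0,0,0,0,1],[0.221,0.117,0,0,0,0,1]])

```text
time_s: 47.33
position: [572.1, -24.0, 142.3]
ee_rot: [-179.9, 0.0, 88.0]
contact_force: [0.4, -0.6, 0.2]
grip_width: 1.1
grip_force: 0.0
```

apply_moves(steps=[[0.221,0.117,0,0,0,0,1],[0.221,0.117,0,0,0,0,1],[0.221,0.117,0,0,0,0,1],[0.221,0.117,0,0,0,0,1],[0,0,0,0,0,0,1]])

```text
time_s: 47.75
position: [648.2, 114.9, 140.7]
ee_rot: [-179.9, -0.2, 88.6]
contact_force: [-1.4, 2.0, -0.5]
grip_width: 0.3
grip_force: 0.0
```

apply_moves(steps=[[0,0,0,0,0,0,1],[0,0,0,0,0,0,1],[0,0,0,0,0,0,1]])

```text
time_s: 48.0
position: [646.4, 102.1, 143.1]
ee_rot: [-179.9, 0.1, 87.8]
contact_force: [0.0, -0.7, -0.4]
grip_width: 0.4
grip_force: 0.0
```

```bash
python3 - <<'E'
from h import *
off((*fw(0,147.5),64),88.15)
from plant import bot;print(bot.sense()["grip_width"])
E
```

```text
at [646.4 102.1 143.1] [-1.799e+02  1.000e-01  8.780e+01] t 48.0 need [ 0.019 -0.008  0.527] wz -0.011
0.35558364117654623
```

apply_moves(steps=[[0.01,-0.006,0.15,0,0,0,1],[0,0,0.2,0,0,0,1],[0,0,0.175,0,0,0,1],[0,0,0,0,0,0,1],[0,0,0,0,0,0,1]])

```text
time_s: 48.42
position: [644.8, 104.3, 64.3]
ee_rot: [-179.8, 0.1, 87.9]
contact_force: [-0.1, 0.2, 0.8]
grip_width: 0.5
grip_force: 0.0
```

apply_moves(steps=[[0.06,0,0,0,0,0,1],[0.06,0,0,0,0,0,1],[0.06,0,0,0,0,0,1],[0.06,0,0,0,0,0,1],[0.06,0,0,0,0,0,1]])

```text
time_s: 48.83
position: [649.0, 140.6, 67.6]
ee_rot: [179.9, 0.7, 87.7]
contact_force: [-3.8, -22.7, 5.2]
grip_width: 0.7
grip_force: 11.1
```

apply_moves(steps=[[0.06,0,0,0,0,0,1],[0.06,0,0,0,0,0,1],[0.035,0,0,0,0,0,1],[0,0,0,0,0,0,1],[0,0,0,0,0,0,1]])

```text
time_s: 49.25
position: [649.8, 163.2, 67.6]
ee_rot: [179.9, 0.7, 87.6]
contact_force: [-4.6, -18.6, 5.6]
grip_width: 0.5
grip_force: 9.5
```

apply_moves(steps=[[0,0,0,0,0,0,1],[-0.1,0,0,0,0,0,1],[-0.12,0,0,0,0,0,1],[0,0,0,0,0,0,1],[0,0,0,0,0,0,1]])

```text
time_s: 49.67
position: [648.5, 141.7, 66.9]
ee_rot: [179.9, -0.1, 87.9]
contact_force: [0.6, 0.3, -0.4]
grip_width: 0.2
grip_force: 0.0
```

apply_moves(steps=[[0,0,-0.2,0,0,0,-1],[0,0,-0.2,0,0,0,-1],[0,0,-0.2,0,0,0,-1],[0,0,0,0,0,0,-1],[0,0,0,0,0,0,-1]])

```text
time_s: 50.08
position: [649.2, 144.5, 158.3]
ee_rot: [179.7, -0.2, 88.2]
contact_force: [-0.6, 0.1, -0.7]
grip_width: 26.2
grip_force: 0.0
```

```bash
python3 - <<'E'
from h import *
from plant import imaging
c=imaging.read_camera("wrist");P=cloud(c);rep("handle",P,box(P,600,690,90,240,98,110));rep("b",P,box(P,350,560,320,460,54,60))
plan((452,371.5,140),93.1,10);tops()
c=imaging.read_camera("scene");P=cloud(c);rep("glue",P,box(P,500,800,250,500,70,125))
E
```

```text
handle 904 [[632.7, 166.6, 101.2], [648.6, 174.2, 104.9], [664.6, 180.6, 106.5]] [648.6 173.5] [14.5 33.8] 88.4
[0.147, -0.135, 0.011, 0.0, 0.0, -0.017]
[0.149, -0.134, 0.011, 0.0, 0.0, -0.017]
[0.15, -0.133, 0.011, 0.0, 0.0, -0.017]
[0.151, -0.132, 0.011, 0.0, 0.0, -0.017]
[0.152, -0.13, 0.011, 0.0, 0.0, -0.017]
[0.153, -0.129, 0.011, 0.0, 0.0, -0.017]
[0.154, -0.128, 0.011, 0.0, 0.0, -0.017]
[0.155, -0.126, 0.011, 0.0, 0.0, -0.017]
[0.156, -0.125, 0.011, 0.0, 0.0, -0.017]
[0.157, -0.124, 0.011, 0.0, 0.0, -0.017]
571 [ 489.  -322.8] [81.3 49.7] 88.8 {'red': 0, 'yel': 146, 'blu': 0} z 58.1
537 [452.3 377.1] [50.5 80. ] 93.1 {'red': 0, 'yel': 0, 'blu': 91} z 55.9
566 [ 387.  -346.1] [80.9 49.5] 86.5 {'red': 106, 'yel': 0, 'blu': 0} z 57.9
glue 194 [[615.2, 367.2, 71.1], [636.9, 381.7, 88.9], [652.6, 402.3, 120.6]] [635.3 385. ] [45.6 34.2] 43.1
```

apply_moves(steps=[[0.12,-0.135,0,0,0,-0.017,-1],[0.12,-0.134,0,0,0,-0.017,-1],[0.12,-0.133,0,0,0,-0.017,-1],[0.12,-0.132,0,0,0,-0.017,-1],[0.12,-0.13,0,0,0,-0.017,-1]])

```text
time_s: 50.65
position: [547.5, 234.1, 153.6]
ee_rot: [-179.9, 0.1, 90.5]
contact_force: [-0.1, -0.2, -0.3]
grip_width: 70.8
grip_force: 0.0
```

apply_moves(steps=[[0.12,-0.129,0,0,0,-0.017,-1],[0.12,-0.128,0,0,0,-0.017,-1],[0.12,-0.126,0,0,0,-0.017,-1],[0.12,-0.125,0,0,0,-0.017,-1],[0.12,-0.124,0,0,0,-0.017,-1]])

```text
time_s: 51.07
position: [450.4, 321.5, 153.9]
ee_rot: [-179.9, 0.1, 92.9]
contact_force: [0.3, 0.6, -0.5]
grip_width: 86.7
grip_force: 0.0
```

apply_moves(steps=[[0,0,0,0,0,0,-1],[0,0,0,0,0,0,-1],[0,0,0,0,0,0,-1]])

```text
time_s: 51.32
position: [452.4, 320.2, 154.4]
ee_rot: [-180.0, 0.1, 92.9]
contact_force: [0.5, -0.4, -0.1]
grip_width: 86.9
grip_force: 0.0
```

```bash
python3 - <<'E'
from h import *
from plant import imaging
c=imaging.read_camera("wrist");P=cloud(c);m=box(P,400,520,310,460,54,60);rep("b",P,m);print(P[m][:,1].max())
off((452,372,28.5),93.1)
E
```

```text
b 5638 [[427.1, 334.3, 55.2], [451.3, 374.9, 56.9], [475.4, 410.7, 58.5]] [451.4 372.3] [50.  79.5] 3.2
413.1000480882903
at [453.  319.6 154.6] [-1.80e+02  1.00e-01  9.28e+01] t 51.3667 need [0.349 0.01  0.84 ] wz -0.011
```

apply_moves(steps=[[0.17,0.006,0.05,0,0,-0.01,-1],[0.18,0,0.1,0,0,0,-1],[0,0,0.1,0,0,0,-1],[0,0,0,0,0,0,-1],[0,0,0,0,0,0,-1]])

```text
time_s: 51.78
position: [451.2, 371.1, 116.6]
ee_rot: [-179.9, 0.2, 93.0]
contact_force: [0.1, 0.2, 0.9]
grip_width: 86.9
grip_force: 0.0
```

apply_moves(steps=[[0,0,0.15,0,0,0,-1],[0,0,0.2,0,0,0,-1],[0,0,0.14,0,0,0,-1],[0,0,0.1,0,0,0,-1],[0,0,0,0,0,0,-1]])

```text
time_s: 52.2
position: [450.2, 370.0, 27.0]
ee_rot: [-179.8, 0.2, 93.0]
contact_force: [-1.1, 0.1, 0.2]
grip_width: 87.1
grip_force: 0.0
```

apply_moves(steps=[[0,0,0,0,0,0,-1],[0,0,0,0,0,0,-1],[0,0,0,0,0,0,1],[0,0,0,0,0,0,1],[0,0,0,0,0,0,1]])

```text
time_s: 52.62
position: [451.3, 373.6, 30.3]
ee_rot: [179.9, -0.1, 93.1]
contact_force: [-0.4, 0.1, 0.6]
grip_width: 74.3
grip_force: 0.0
```

apply_moves(steps=[[0,0,0,0,0,0,1],[0,0,0,0,0,0,1],[0,0,0,0,0,0,1],[0,0,0,0,0,0,1],[0,0,0,0,0,0,1]])

```text
time_s: 53.03
position: [450.7, 373.2, 29.2]
ee_rot: [180.0, -0.0, 93.2]
contact_force: [-0.3, -0.7, -0.2]
grip_width: 50.1
grip_force: 30.0
```

apply_moves(steps=[[0,0,0,0,0,0,1],[0,0,0,0,0,0,1]])

```text
time_s: 53.2
position: [450.7, 373.2, 29.2]
ee_rot: [180.0, -0.0, 93.2]
contact_force: [0.5, 1.0, 1.1]
grip_width: 49.7
grip_force: 30.0
```

apply_moves(steps=[[0,0,-0.1,0,0,0,1],[0,0,-0.2,0,0,0,1],[0,0,-0.2,0,0,0,1],[0,0,-0.22,0,0,0,1],[0,0,0,0,0,0,1]])

```text
time_s: 53.62
position: [453.9, 375.5, 143.5]
ee_rot: [179.6, -0.4, 93.1]
contact_force: [2.0, 0.8, -1.7]
grip_width: 49.6
grip_force: 30.0
```

apply_moves(steps=[[0,0,0,0,0,0,1],[0,0,0,0,0,0,1],[0,0,0,0,0,0,1]])

```text
time_s: 53.87
position: [449.5, 372.3, 135.2]
ee_rot: [-179.9, 0.1, 93.2]
contact_force: [0.2, -0.9, -2.2]
grip_width: 50.0
grip_force: 30.0
```

```bash
python3 - <<'E'
from h import *
off((0,0,0))
plan((*fw(0,-37.5),137),88.15,15)
E
```

```text
at [449.5 372.3 135.2] [-1.799e+02  1.000e-01  9.320e+01] t 53.8667 need [-2.313 -3.129  0.901] wz None
[-0.205, 0.073, -0.001, 0.0, 0.0, 0.012]
[-0.205, 0.074, -0.001, 0.0, 0.0, 0.012]
[-0.204, 0.076, -0.001, 0.0, 0.0, 0.012]
[-0.204, 0.077, -0.001, 0.0, 0.0, 0.012]
[-0.204, 0.078, -0.001, 0.0, 0.0, 0.012]
[-0.203, 0.079, -0.001, 0.0, 0.0, 0.012]
[-0.203, 0.08, -0.001, 0.0, 0.0, 0.012]
[-0.202, 0.081, -0.001, 0.0, 0.0, 0.012]
[-0.202, 0.083, -0.001, 0.0, 0.0, 0.012]
[-0.201, 0.084, -0.001, 0.0, 0.0, 0.012]
[-0.201, 0.085, -0.001, 0.0, 0.0, 0.012]
[-0.2, 0.086, -0.001, 0.0, 0.0, 0.012]
[-0.2, 0.087, -0.001, 0.0, 0.0, 0.012]
[-0.199, 0.088, -0.001, 0.0, 0.0, 0.012]
[-0.199, 0.09, -0.001, 0.0, 0.0, 0.012]
```

apply_moves(steps=[[-0.205,0.073,0,0,0,0.012,1],[-0.205,0.074,0,0,0,0.012,1],[-0.204,0.076,0,0,0,0.012,1],[-0.204,0.077,0,0,0,0.012,1],[-0.204,0.078,0,0,0,0.012,1]])

```text
time_s: 54.28
position: [513.2, 220.5, 135.4]
ee_rot: [-179.9, 0.1, 91.4]
contact_force: [1.1, 0.3, -2.4]
grip_width: 49.9
grip_force: 30.0
```

apply_moves(steps=[[-0.203,0.079,0,0,0,0.012,1],[-0.203,0.08,0,0,0,0.012,1],[-0.202,0.081,0,0,0,0.012,1],[-0.202,0.083,0,0,0,0.012,1],[-0.201,0.084,0,0,0,0.012,1]])

```text
time_s: 54.7
position: [576.2, 69.9, 135.4]
ee_rot: [-179.8, 0.0, 89.7]
contact_force: [0.1, 0.3, -2.7]
grip_width: 49.5
grip_force: 30.0
```

apply_moves(steps=[[-0.201,0.085,0,0,0,0.012,1],[-0.2,0.086,0,0,0,0.012,1],[-0.2,0.087,0,0,0,0.012,1],[-0.199,0.088,0,0,0,0.012,1],[-0.199,0.09,0,0,0,0.012,1]])

```text
time_s: 55.12
position: [639.1, -80.6, 135.0]
ee_rot: [-179.8, 0.0, 88.0]
contact_force: [0.6, -0.5, -1.5]
grip_width: 49.8
grip_force: 30.0
```

apply_moves(steps=[[0,0,0,0,0,0,1],[0,0,0,0,0,0,1],[0,0,0,0,0,0,1],[0,0,0,0,0,0,1],[0,0,0,0,0,0,1]])

```text
time_s: 55.53
position: [639.4, -77.3, 136.4]
ee_rot: [-179.9, -0.1, 88.1]
contact_force: [0.0, -0.0, -1.7]
grip_width: 49.8
grip_force: 30.0
```

```bash
python3 - <<'E'
from h import *
off((*fw(0,-37.5),39.5),88.15)
held()
E
```

```text
at [639.4 -77.3 136.4] [-1.799e+02 -1.000e-01  8.810e+01] t 55.5333 need [-0.018 -0.     0.646] wz -0.0
held 10592 [[616.4, -105.9, 162.3], [640.5, -62.1, 164.1], [664.7, -38.6, 165.6]] ymax -37.2 49.83925491662626
```

apply_moves(steps=[[-0.006,-0.004,0.15,0,0,0,1],[0,0,0.15,0,0,0,1],[0,0,0.14,0,0,0,1],[0,0,0,0,0,0,1],[0,0,0,0,0,0,1]])

```text
time_s: 56.0
position: [638.3, -79.2, 70.3]
ee_rot: [-179.9, -0.0, 88.1]
contact_force: [0.1, 0.1, -1.3]
grip_width: 49.7
grip_force: 30.0
```

apply_moves(steps=[[0,0,0.08,0,0,0,1],[0,0,0.06,0,0,0,1],[0,0,0.04,0,0,0,1],[0,0,0.025,0,0,0,1],[0,0,0,0,0,0,1]])

```text
time_s: 56.42
position: [639.1, -80.2, 39.9]
ee_rot: [-180.0, -0.0, 88.0]
contact_force: [-0.2, 0.5, -1.4]
grip_width: 49.7
grip_force: 30.0
```

apply_moves(steps=[[0,0,0,0,0,0,1],[0,0,0,0,0,0,1],[0,0,0,0,0,0,1]])

```text
time_s: 56.67
position: [639.4, -80.4, 40.7]
ee_rot: [180.0, -0.0, 88.0]
contact_force: [-0.1, 0.8, -2.6]
grip_width: 49.7
grip_force: 30.0
```

apply_moves(steps=[[0,0,0.01,0,0,0,1],[0,0,0,0,0,0,1],[0,0,0,0,0,0,1]])

```text
time_s: 56.92
position: [639.6, -80.4, 39.2]
ee_rot: [179.9, -0.0, 88.0]
contact_force: [0.9, -1.3, -0.6]
grip_width: 49.6
grip_force: 30.0
```

apply_moves(steps=[[0,0,0,0,0,0,-1],[0,0,0,0,0,0,-1],[0,0,0,0,0,0,-1],[0,0,0,0,0,0,-1],[0,0,0,0,0,0,-1]])

```text
time_s: 57.33
position: [639.2, -80.3, 38.9]
ee_rot: [180.0, -0.0, 88.0]
contact_force: [0.7, 0.2, -0.3]
grip_width: 75.5
grip_force: 0.0
```

apply_moves(steps=[[0,0,-0.1,0,0,0,-1],[0,0,-0.2,0,0,0,-1],[0,0,-0.2,0,0,0,-1],[0,0,-0.1,0,0,0,1],[0,0,0,0,0,0,1]])

```text
time_s: 57.75
position: [642.1, -81.2, 134.6]
ee_rot: [179.5, -0.0, 88.0]
contact_force: [0.9, -0.4, 1.0]
grip_width: 80.1
grip_force: 0.0
```

apply_moves(steps=[[0,0,0,0,0,0,1],[0,0,0,0,0,0,1],[0,0,0,0,0,0,1]])

```text
time_s: 58.0
position: [638.2, -80.0, 127.7]
ee_rot: [-179.9, -0.0, 88.0]
contact_force: [-0.6, -0.4, -0.1]
grip_width: 61.7
grip_force: 0.0
```

```bash
python3 - <<'E'
from h import *
from plant import imaging
c=imaging.read_camera("wrist")
P=cloud(c);rep("blk",P,box(P,612,667,-130,-10,61,73))
off((*fw(0,85),130),88.15);tops()
E
```

```text
blk 6333 [[616.4, -118.9, 65.0], [640.3, -77.4, 67.0], [664.1, -41.7, 68.4]] [640.3 -80.9] [80.3 50.2] 88.3
at [638.2 -80.  127.5] [-179.9   -0.    88. ] t 58.05 need [ 0.817  0.005 -0.016] wz -0.005
571 [ 489.1 -323. ] [82.7 49.7] 88.9 {'red': 0, 'yel': 147, 'blu': 0} z 58.1
570 [ 387.1 -346.3] [81.2 49.2] 86.1 {'red': 106, 'yel': 0, 'blu': 0} z 58.0
```

apply_moves(steps=[[0.2,0,0,0,0,0,1],[0.2,0.01,0,0,0,0,1],[0.2,0,0,0,0,0,1],[0.22,0,0,0,0,0,1],[0,0,0,0,0,0,1]])

```text
time_s: 58.52
position: [644.6, 53.1, 127.3]
ee_rot: [-179.9, -0.3, 88.6]
contact_force: [0.0, 1.8, -1.3]
grip_width: 20.3
grip_force: 0.0
```

apply_moves(steps=[[0,0,0,0,0,0,1],[0,0,0,0,0,0,1],[0,0,0,0,0,0,1],[0,0,0,0,0,0,1],[0,0,0,0,0,0,1]])

```text
time_s: 58.93
position: [644.9, 40.9, 128.9]
ee_rot: [180.0, 0.0, 87.9]
contact_force: [0.1, -0.4, -0.1]
grip_width: 0.9
grip_force: 0.0
```

apply_moves(steps=[[0,0,0.1,0,0,0,1],[0,0,0.1,0,0,0,1],[0,0,0.01,0,0,0,1],[0,0,0,0,0,0,1],[0,0,0,0,0,0,1]])

```text
time_s: 59.35
position: [645.3, 42.1, 97.9]
ee_rot: [180.0, 0.0, 88.0]
contact_force: [-0.7, 0.1, 0.6]
grip_width: 0.5
grip_force: 0.0
```

apply_moves(steps=[[0,0,0.03,0,0,0,1],[0,0,0.03,0,0,0,1],[0,0,0.03,0,0,0,1],[0,0,0.01,0,0,0,1],[0,0,0,0,0,0,1]])

```text
time_s: 59.77
position: [645.7, 42.5, 82.8]
ee_rot: [179.9, -0.0, 88.0]
contact_force: [-0.2, -1.0, 2.6]
grip_width: 0.4
grip_force: 1.7
```

apply_moves(steps=[[0,0,0,0,0,0,1],[0,0,0,0,0,0,1],[0,0,-0.2,0,0,0,1],[0,0,-0.2,0,0,0,1],[0,0,0,0,0,0,-1]])

```text
time_s: 60.18
position: [647.8, 42.4, 147.8]
ee_rot: [179.6, -0.1, 88.0]
contact_force: [1.1, -0.6, 0.5]
grip_width: 2.9
grip_force: 0.0
```

apply_moves(steps=[[-0.2,0,0,0,0,0,-1],[-0.2,0,0,0,0,0,-1],[-0.2,0,0,0,0,0,-1],[-0.235,-0.01,0,0,0,0,-1],[0,0,0,0,0,0,-1]])

```text
time_s: 60.6
position: [636.6, -92.8, 142.5]
ee_rot: [-180.0, 0.3, 87.4]
contact_force: [-1.1, -1.9, -0.1]
grip_width: 32.4
grip_force: 0.0
```

apply_moves(steps=[[0,0,0,0,0,0,-1],[0,0,0,0,0,0,-1],[0,0,0,0,0,0,-1],[0,0,0,0,0,0,-1],[0,0,0,0,0,0,-1]])

```text
time_s: 61.02
position: [639.3, -80.8, 142.1]
ee_rot: [-180.0, -0.0, 88.1]
contact_force: [0.5, 0.1, 0.1]
grip_width: 66.0
grip_force: 0.0
```

apply_moves(steps=[[0,0,0,0,0,0,-1],[0,0,0,0,0,0,-1],[0,0,0,0,0,0,-1],[0,0,0,0,0,0,-1],[0,0,0,0,0,0,-1]])

```text
time_s: 61.43
position: [639.1, -82.5, 142.4]
ee_rot: [180.0, -0.0, 88.0]
contact_force: [0.5, -0.7, 0.2]
grip_width: 86.6
grip_force: 0.0
```

```bash
python3 - <<'E'
from h import *
from plant import imaging
c=imaging.read_camera("wrist");P=cloud(c)
q=P[box(P,612,667,-130,-20,62,72)];print("top",ext(q))
off((*fw(0,-41),39),88.15)
c=imaging.read_camera("top");P=cloud(c);rep("handle",P,box(P,600,690,90,240,98,110))
E
```

```text
top [[616.2, -124.6, 65.0], [640.1, -82.4, 66.9], [664.1, -45.9, 68.6]]
at [639.1 -82.5 142.4] [180.  -0.  88.] t 61.4833 need [-0.006  0.001  0.689] wz -0.005
handle 62 [[631.3, 133.2, 99.7], [647.5, 138.7, 103.1], [663.9, 144.4, 109.4]] [647.6 138.5] [11.7 33.2] 88.5
```

apply_moves(steps=[[-0.006,0,0.15,0,0,0,-1],[0,0,0.2,0,0,0,-1],[0,0,0.2,0,0,0,-1],[0,0,0.1,0,0,0,-1],[0,0,0.04,0,0,0,-1]])

```text
time_s: 61.95
position: [637.0, -83.0, 35.9]
ee_rot: [-179.7, -0.0, 88.0]
contact_force: [0.0, 0.9, -0.3]
grip_width: 86.8
grip_force: 0.0
```

apply_moves(steps=[[0,0,0,0,0,0,-1],[0,0,0,0,0,0,1],[0,0,0,0,0,0,1],[0,0,0,0,0,0,1],[0,0,0,0,0,0,1]])

```text
time_s: 62.37
position: [640.0, -83.5, 40.3]
ee_rot: [179.9, -0.0, 88.0]
contact_force: [-0.0, -1.0, 0.5]
grip_width: 68.4
grip_force: 0.0
```

apply_moves(steps=[[0,0,0,0,0,0,1],[0,0,0,0,0,0,1],[0,0,0,0,0,0,1],[0,0,0,0,0,0,1],[0,0,0,0,0,0,1]])

```text
time_s: 62.78
position: [639.3, -83.4, 39.2]
ee_rot: [180.0, -0.0, 88.0]
contact_force: [-0.4, 0.3, 2.1]
grip_width: 50.0
grip_force: 30.0
```

apply_moves(steps=[[0,0,-0.1,0,0,0,1],[0,0,-0.2,0,0,0,1],[0,0,-0.2,0,0,0,1],[0,0,-0.12,0,0,0,1],[0,0,0,0,0,0,1]])

```text
time_s: 63.2
position: [641.7, -84.4, 137.3]
ee_rot: [179.5, -0.0, 88.0]
contact_force: [1.2, -0.2, -1.7]
grip_width: 49.7
grip_force: 30.0
```

apply_moves(steps=[[0,0,0,0,0,0,1],[0,0,0,0,0,0,1],[0,0,0,0,0,0,1]])

```text
time_s: 63.45
position: [637.8, -83.0, 130.1]
ee_rot: [-179.8, -0.0, 88.0]
contact_force: [-0.1, -1.0, -1.2]
grip_width: 50.0
grip_force: 30.0
```

```bash
python3 - <<'E'
from h import *
c,P=held()
p=P[box(P,634,646,-80,-20,110,150)];print("face/pin y",ext(p) if len(p) else None)
off((395,-238,140));plan((395,-238,130),88.15,9)
E
```

```text
held 10375 [[614.8, -111.6, 155.9], [638.9, -68.3, 157.8], [663.1, -45.2, 159.2]] ymax -43.7 49.75880690725766
face/pin y [[634.3, -45.1, 112.4], [640.0, -44.6, 134.7], [645.7, -43.8, 148.8]]
at [637.9 -83.  130.1] [-179.8   -0.    88. ] t 63.5 need [-1.089 -1.582 -0.066] wz None
[-0.121, -0.176, 0.0, 0.0, 0.0, -0.001]
[-0.121, -0.176, 0.0, 0.0, 0.0, -0.001]
[-0.121, -0.176, 0.0, 0.0, 0.0, -0.001]
[-0.121, -0.176, 0.0, 0.0, 0.0, -0.001]
[-0.121, -0.176, 0.0, 0.0, 0.0, -0.001]
[-0.121, -0.176, 0.0, 0.0, 0.0, -0.001]
[-0.121, -0.176, 0.0, 0.0, 0.0, -0.001]
[-0.121, -0.176, 0.0, 0.0, 0.0, -0.001]
[-0.121, -0.176, 0.0, 0.0, 0.0, -0.001]
```

apply_moves(steps=[[-0.121,-0.176,0,0,0,0,1],[-0.121,-0.176,0,0,0,0,1],[-0.121,-0.176,0,0,0,0,1],[-0.121,-0.176,0,0,0,0,1],[-0.121,-0.176,0,0,0,0,1]])

```text
time_s: 63.92
position: [501.8, -170.1, 130.6]
ee_rot: [-179.9, 0.0, 88.0]
contact_force: [0.6, -0.1, -0.9]
grip_width: 49.7
grip_force: 30.0
```

apply_moves(steps=[[-0.121,-0.176,0,0,0,0,1],[-0.121,-0.176,0,0,0,0,1],[-0.121,-0.176,0,0,0,0,1],[-0.121,-0.176,0,0,0,0,1],[0,0,0,0,0,0,1]])

```text
time_s: 64.33
position: [389.6, -241.9, 130.6]
ee_rot: [-179.8, -0.1, 87.6]
contact_force: [0.4, -0.9, -1.8]
grip_width: 49.9
grip_force: 30.0
```

apply_moves(steps=[[0,0,0,0,0,0,1],[0,0,0.15,0,0,0,1],[0,0,0.2,0,0,0,1],[0,0,0.18,0,0,0,1],[0,0,0,0,0,0,1]])

```text
time_s: 64.75
position: [392.5, -236.0, 47.7]
ee_rot: [-179.4, -0.0, 88.1]
contact_force: [-1.6, 1.0, -2.0]
grip_width: 49.7
grip_force: 30.0
```

apply_moves(steps=[[0,0,0,0,0,0,1],[0,0,0,0,0,0,1],[0,0,0,0,0,0,1]])

```text
time_s: 65.0
position: [397.6, -238.8, 53.9]
ee_rot: [179.8, 0.0, 88.0]
contact_force: [0.3, -0.3, -1.2]
grip_width: 50.0
grip_force: 30.0
```

```bash
python3 - <<'E'
from h import *
off((395,-238,32.3),88.15)
E
```

```text
at [ 397.6 -238.8   53.9] [179.8   0.   88. ] t 65.0 need [ 0.005 -0.017  0.144] wz -0.004
```

apply_moves(steps=[[0,-0.01,0.07,0,0,0,1],[0,0,0.05,0,0,0,1],[0,0,0.02,0,0,0,1],[0,0,0,0,0,0,1],[0,0,0,0,0,0,1]])

```text
time_s: 65.42
position: [394.5, -237.9, 31.9]
ee_rot: [-180.0, -0.1, 88.0]
contact_force: [-1.7, 3.0, 8.9]
grip_width: 49.7
grip_force: 30.0
```

apply_moves(steps=[[0,0,0,0,0,0,1],[0,0,0,0,0,0,1]])

```text
time_s: 65.58
position: [394.6, -237.9, 31.9]
ee_rot: [-180.0, -0.1, 88.0]
contact_force: [-2.1, 2.7, 8.6]
grip_width: 49.8
grip_force: 30.0
```

apply_moves(steps=[[0,0,-0.005,0,0,0,1],[0,0,0,0,0,0,-1],[0,0,0,0,0,0,-1],[0,0,0,0,0,0,-1],[0,0,0,0,0,0,-1]])

```text
time_s: 66.0
position: [394.4, -238.4, 32.0]
ee_rot: [180.0, 0.0, 88.0]
contact_force: [-0.4, 0.4, -0.6]
grip_width: 68.9
grip_force: 0.0
```

apply_moves(steps=[[0,0,-0.05,0,0,0,-1],[0,0,-0.2,0,0,0,-1],[0,0,-0.25,0,0,0,-1],[0,0,-0.25,0,0,0,-1],[0,0,-0.25,0,0,0,-1]])

```text
time_s: 66.42
position: [393.7, -238.9, 184.1]
ee_rot: [180.0, 0.0, 87.9]
contact_force: [1.9, -0.2, -0.1]
grip_width: 86.4
grip_force: 0.0
```

apply_moves(steps=[[0.25,0.15,-0.25,0,0,0,-1],[0.25,0.15,0,0,0,0,-1],[0.25,0.1,0,0,0,0,-1],[0.25,0,0,0,0,0,-1],[0.25,0,0,0,0,0,-1]])

```text
time_s: 66.83
position: [453.7, -63.5, 210.0]
ee_rot: [179.9, 0.0, 87.9]
contact_force: [0.4, -0.3, 0.6]
grip_width: 87.0
grip_force: 0.0
```

apply_moves(steps=[[0.25,0,0,0,0,0,-1],[0.25,0,0,0,0,0,-1],[0,0,0,0,0,0,-1],[0,0,0,0,0,0,-1],[0,0,0,0,0,0,-1]])

```text
time_s: 67.25
position: [455.9, 9.3, 209.6]
ee_rot: [180.0, 0.0, 88.0]
contact_force: [0.5, -0.8, 0.3]
grip_width: 87.0
grip_force: 0.0
```

```bash
python3 - <<'E'
from h import *
from plant import imaging
tops();off((0,0,0))
c=imaging.read_camera("top");P=cloud(c);rep("tab",P,box(P,610,670,-180,-100,80,125));rep("handle",P,box(P,600,690,90,240,98,112));rep("mat",P,box(P,300,560,-440,-150,1.5,4.5))
a=c["image"][130:310,100:520];cv2.imwrite("pics/fin.png",cv2.resize(a,(798,342),interpolation=cv2.INTER_CUBIC))
E
```

```text
570 [ 488.9 -322.6] [81.3 49.5] 88.7 {'red': 0, 'yel': 146, 'blu': 0} z 58.2
572 [ 395.9 -234.6] [80.8 48.4] 88.8 {'red': 0, 'yel': 0, 'blu': 76} z 58.4
566 [ 387.1 -346.2] [80.3 49.4] 86.7 {'red': 106, 'yel': 0, 'blu': 0} z 58.4
at [455.9   8.7 209.6] [180.    0.   87.9] t 67.3 need [-0.17  -3.035  1.397] wz None
tab 70 [[629.0, -144.7, 81.8], [637.3, -134.1, 91.2], [647.2, -123.2, 94.9]] [ 638.  -134.1] [22.1 18.6] 88.8
handle 65 [[631.6, 133.1, 99.0], [647.6, 138.5, 103.4], [663.5, 144.3, 108.1]] [647.6 138.7] [32.9 11.3] 0.3
mat 2087 [[309.5, -427.6, 1.5], [442.3, -286.2, 2.8], [552.8, -161.6, 4.4]] [ 429.7 -294.9] [259.3 289.5] 0.0
```

View pics/fin.png

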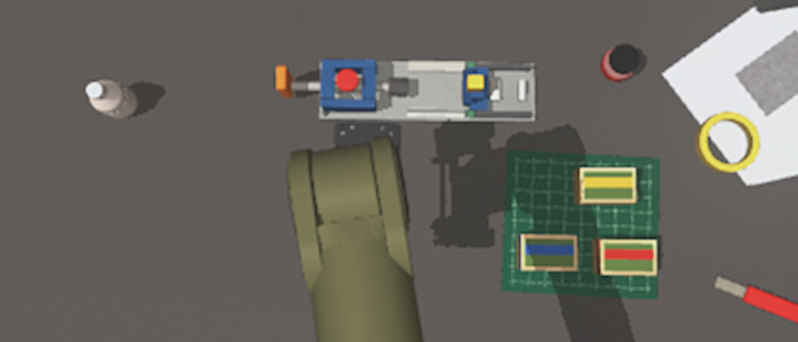

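The final top view shows yellow, blue and red blocks standing inside the mat. The stop tab is down at the green marks, the handle is forward, and the glue, jar and tape haven't moved.

```bash
python3 -c "
from plant import job_done
print(job_done())"
```

```text
the job is handed in; nothing more can be done
None
```

All three pins are driven flush and the blocks stand unstacked on the mat, with the stop in its green notch and the striker fired; I handed the job in at about 67 s and got no verdict back.

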